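Lock the folding drying rack open and hang the rinsed beakers on its pegs

TASK

Hang the rinsed beakers up to dry. First swing the peg arm of the folding rack out against its stop and lock it there by moving the retaining pin from its parking hole into the locking hole, fully home; only then hang every beaker upside down on a peg of its own, its rim down on the seat. Leave the spirit lamp, the white jar and the brush where they are.

Things in the scene. Friction and masses are not known exactly. Their poses are not given: they have to be found in the camera images.
- beaker0_center (a point): Milky white plastic beaker, slightly tapered: 88 mm long, outside diameter 61 mm at the open mouth and 57 mm at the closed base, inside about 51 mm clear and 82 mm deep, wall about 2 mm, 35 to 70 g. Starts lying on its side in the drip tray. This point lies on its axis half-way along; its z axis runs along the beaker from base to mouth. Beakers that are not there read None.
- beaker0_mouth (a point): Centre of the mouth (rim plane) of beaker 0, 44 mm from its centre; same axes.
- beaker1_center (a point): Milky white plastic beaker, slightly tapered: 88 mm long, outside diameter 61 mm at the open mouth and 57 mm at the closed base, inside about 51 mm clear and 82 mm deep, wall about 2 mm, 35 to 70 g. Starts lying on its side in the drip tray. This point lies on its axis half-way along; its z axis runs along the beaker from base to mouth. Beakers that are not there read None.
- beaker1_mouth (a point): Centre of the mouth (rim plane) of beaker 1, 44 mm from its centre; same axes.
- beaker2_center (a point): Milky white plastic beaker, slightly tapered: 88 mm long, outside diameter 61 mm at the open mouth and 57 mm at the closed base, inside about 51 mm clear and 82 mm deep, wall about 2 mm, 35 to 70 g. Starts lying on its side in the drip tray. This point lies on its axis half-way along; its z axis runs along the beaker from base to mouth. Beakers that are not there read None.
- beaker2_mouth (a point): Centre of the mouth (rim plane) of beaker 2, 44 mm from its centre; same axes.
- peg0 (a point): The inner peg, nearest the pivot (68 mm from its axis) on the rack's arm: an upright white plastic post 28 mm thick with a domed tip. The point is on its axis at the height of the seat (top of the four white ribs round its foot, on which a hung beaker's rim rests, 47 mm over the bench); the tip is 58 mm above the point. The x and y axes turn with the arm; its y axis points along the arm to the pivot.
- peg1 (a point): The middle peg (156 mm from the pivot axis) on the rack's arm: an upright white plastic post 28 mm thick with a domed tip. The point is on its axis at the height of the seat (top of the four white ribs round its foot, on which a hung beaker's rim rests, 47 mm over the bench); the tip is 58 mm above the point. The x and y axes turn with the arm; its y axis points along the arm to the pivot.
- peg2 (a point): The outer peg (244 mm from the pivot axis) on the rack's arm: an upright white plastic post 28 mm thick with a domed tip. The point is on its axis at the height of the seat (top of the four white ribs round its foot, on which a hung beaker's rim rests, 47 mm over the bench); the tip is 58 mm above the point. The x and y axes turn with the arm; its y axis points along the arm to the pivot.
- peg_arm (a joint): Angle of the peg arm about the rack's upright pivot axis (rad, about 0.2 N m of friction, it stays where it is left). 0 = swung out, resting against its stop, where the arm's hole lines up with the locking hole; larger (up to 1.0) = folded back, turned counter-clockwise seen from above. The arm is a flat steel bar 26 mm wide, its underside 33 mm over the bench; once pinned it still has up to 0.06 rad of play. It may be pushed, or pulled along by any of its pegs.
- rack: Folding drying rack, screwed down: a steel base with an open channel bracket (two steel plates, top at z = 52 mm, pivot cap to 61 mm). Origin on the pivot axis of the arm at bench level. Swung out against its stop, the arm points along this frame's -y axis.
- pin_center (a point): Loose steel retaining pin, 62 mm long over all: dark knurled cylindrical head 24 mm in diameter and 26 mm tall on a 10 mm shank 36 mm long with a tapered nose. This point lies on its axis half-way along (31 mm above the nose; the middle of the head is 18 mm above it); z axis from nose to head. Starts standing upright in the parking hole; it is drawn out straight up.
- pin_tip (a point): Nose end of the retaining pin's shank, on its axis; z axis from nose to head. It lies 36 mm below the underside of the head.
- rack_pin_hole (a point): Locking hole in the rack bracket (12.5 mm in diameter): centre of its mouth in the top face of the upper plate, 52 mm over the bench, 45 mm from the pivot axis along the rack's +x axis. With the arm against its stop the pin passes the upper plate, the arm and the lower plate; fully home its head rests on the upper plate, nose 36 mm below this point.
- rack_park_hole (a point): Parking hole in the same plates (12.5 mm), in which the pin stands at the start without catching the arm: centre of its mouth in the top face of the upper plate, 45 mm from the pivot axis, 105 degrees counter-clockwise from the locking hole.
- drip_tray: Shallow black ribbed rubber drip tray fixed on the bench, 168 mm (x) by 360 mm (y) outside; its floor lies 8 mm over the bench, its rim (6 mm thick) 22 mm; beakers hardly roll on it; origin under its centre. The work lamp's black head hangs over the bench to the right of it (x 0.46 to 0.53 m, from y = -0.10 m to the right, 0.21 to 0.29 m up), and a shelf over the back of the bench (x above 0.70 m, y below 0.14 m, from 0.44 m up): keep clear of both.
- spirit_lamp: Bystander: spirit lamp, 66 mm wide, 69 mm tall, origin under its centre. Leave it alone.
- dust_brush: Bystander: bench brush, 167 mm long, lying along its y axis; origin under its middle. Leave it alone.
- talc_jar: Bystander: small white jar with a blue screw lid, 39 mm wide, 62 mm tall, origin under its centre. Leave it alone.

How it is judged (in metres and radians):
On the way, in this order (a step that is already met when the one before it is completed fails the run):
1. the peg arm is swung out against its stop (value of joint peg_arm below 0.04 rad), for 0.2 s.
2. the retaining pin is fully home in the locking hole, through both plates and the arm (value of joint peg_arm below 0.08 rad and horizontal distance between pin_tip and rack_pin_hole below 0.005 m and z of pin_tip in the frame of rack_pin_hole below -0.0325 m and angle between pin_center's own z axis and vertical below 0.12 rad), for 0.2 s.
3. every beaker hangs mouth down on a peg, rim on the seat ((horizontal distance between beaker0_mouth and peg0 below 0.018 m or horizontal distance between beaker0_mouth and peg1 below 0.018 m or horizontal distance between beaker0_mouth and peg2 below 0.018 m) and height (world z) of beaker0_mouth between 0.041 and 0.054 m and angle between each of beaker0_center, beaker1_center, beaker2_center's own z axis and vertical above 2.94 rad and (horizontal distance between beaker1_mouth and peg0 below 0.018 m or horizontal distance between beaker1_mouth and peg1 below 0.018 m or horizontal distance between beaker1_mouth and peg2 below 0.018 m) and height (world z) of beaker1_mouth between 0.041 and 0.054 m and (horizontal distance between beaker2_mouth and peg0 below 0.018 m or horizontal distance between beaker2_mouth and peg1 below 0.018 m or horizontal distance between beaker2_mouth and peg2 below 0.018 m) and height (world z) of beaker2_mouth between 0.041 and 0.054 m), for 0.2 s.
At the end, for the whole second after the job is handed in: Arm within 0.08 rad of its stop; pin upright (0.12 rad) in the locking hole, nose 32.5 mm or more below the plate top; every beaker there upside down on a peg: mouth within 18 mm of its axis, rim 41 to 54 mm over the bench, within 0.2 rad of vertical (all of step 2 and all of step 3); the robot touches nothing.
It fails at once if the spirit lamp is knocked more than 3 cm aside (distance of spirit_lamp from where it was at the start of the episode above 0.03 m).
It fails at once if the brush is knocked more than 3 cm aside (distance of dust_brush from where it was at the start of the episode above 0.03 m).
It fails at once if the jar is knocked more than 3 cm aside (distance of talc_jar from where it was at the start of the episode above 0.03 m).
Of beaker0, beaker1, beaker2 only 2 to 3 are there at a start; the rules pass over those that are not, and their reading is None.
At some moment in a run one of beaker0, beaker1, beaker2 may be knocked a few centimetres aside while the robot is not near it.
Once in a run the grip may slacken for a moment while it holds something.
It also fails if it takes over 210 s, if anything falls off the work surface, if the arm or the gripper's body presses on something with over 40 N, if the wrist force passes 120 N, or if a joint passes its speed limit or range.

ROBOT

A 6-joint arm with a two-finger parallel gripper is mounted at the origin on a cart in front of the work surface, level with it; the furniture and walls round the work are solid. World frame = base frame: x ahead of the robot, y to its left, z up, the work surface at z = 0. Lengths are in m, angles in degrees, forces in N, time in s.
With the tool pointing down it reaches from about 0.4 to 0.825 m from the base axis. Payload 7 kg.
Tool frame: the origin (TCP) lies midway between the tips of the shut fingers; the grasp point (between the pads) lies 19 mm behind it; z points along the fingers, y is the line along which they close (so a half turn about z gives the same grasp; the last joint's range is limited). The gripper opens to 88 mm and grips with 3 to 60 N. Pads are 19 mm wide; open, the fingers measure 130 mm over their backs; the gripper's body (78 mm by 193 mm) begins 47 mm behind the grasp point.
Start: joints at [80.163, 20.546, 0.682, 0, -70.136, -16.507], TCP at [0.3, 0.605, 0.227] pointing down, gripper open.
Joint ranges: [-176.03, 176.03], [-82.01, 121.73], [-58.28, 71.71], [-173.87, 95.51], [-174.79, -0.11], [-173.66, 173.66]. Speed limits (degrees/s): [136.94, 136.94, 172.46, 180, 180, 180].

INTERFACE

Orientations are given as [roll, pitch, yaw] about the fixed x, y, z axes, in that order (R = Rz(yaw) Ry(pitch) Rx(roll)).
In Python, from plant import r gives the robot as it stands. The module is installed in compiled form; this text tells all that it offers.
- The arm moves only by the tool play_rows, never from a script. Its argument "rows" is a list of rows, each an object with "slide": the shift along the tool's x, y, z as a fraction of full scale, a list of three; "delta_rot": the turn, a rotation vector about the tool's x, y, z as a fraction of full scale, a list of three; "fingers": the opening, from -1 (shut) to 1 (fully open). In form: [{"slide": [x, y, z], "delta_rot": [rx, ry, rz], "fingers": fingers}, ...]. A call has 1 to 8 rows; each row shifts and turns the commanded pose from where the row before left it, along the tool's axes as they then stand; what a row does not reach is not made up. Full scale, the value 1, is 0.15 m for a shift and 0.08 rad for a turn. A row lasts 1/8 s, in which the tool goes at most 62.5 mm and 10.7 degrees, less where a joint would pass 70% of its speed; a pose out of reach is approached as far as the arm can. A call with a number of a shift or a turn outside -1 to 1 is refused whole. A call with a gripper value outside its range is refused whole. The fingers move at their own pace and stop on an object; "squeeze" is the grip in N (left out, the last holds). Time passes only in rows, so rows that do not move let the fingers close. It gives the time, the measured TCP pose, the force, the opening and the grip force at its end, in the units of the state.
- r.get_state(): the state, without advancing time (a new reading comes with each control period).
- r.capture(name): name is "scene" or "top" or "wrist"; returns a dict with "image" (480x640x3 uint8, blue, green, red), "fx", "fy", "cx", "cy" (pixels), "R" (3x3) and "t" (3): a world point X has camera coordinates R X + t; the wrist camera has in their place "T_tool_cam" (4x4, takes a point from camera to tool coordinates, whose origin is the TCP and whose axes are the flange's). Camera axes: x right, y down, z forward; pixel columns grow to the right and rows downward; lengths in m; the calibration is good to about 2 mm. A picture is of the moment at which its call begins: read the wrist's pose just before it. There is no depth.
- r.close_job(): hands the job in; it is judged then, once.
The state is a dict: "time_s": time; "joints": joint angles; "qd": joint speeds; "joint_torque": joint torques, N m; "tcp_pos": TCP position; "eef_rot": TCP orientation; "contact_force": force on the tool from outside, world axes, zero at the start; "moment": the same for the moment, N m; "gripper_width": finger opening in m; "gripper_force": force on a finger pad.
Only numpy, scipy, OpenCV 4.12 (cv2) and the standard library are available. Lean on these libraries where they do the work, as an engineer would, in place of code of your own. Each camera call takes 0.05 s, during which the arm holds its last target. There are 200 camera calls.

## Working session

There is one attempt and no reset: what is moved stays moved. The work goes in short steps, Python scripts to look and compute and a tool call to move; the robot and the scene stay as the last step left them, time stands still between calls to the robot, and variables do not carry over. Pictures are saved under pics/ and viewed, at most 14 in all, crops included, and the job is handed in when it is done.

Besides the shell and the picture viewer there is one more tool, called after "Emit:" as name([rows], argument=value, ...), one row to a line, values as JSON. play_rows: Moves the arm, as the interface text tells. Shift numbers are shares of 0.15 m and turn numbers shares of 0.08 rad, none past 1 either way. Its arguments: {"type":"object","properties":{"rows":{"type":"array"},"squeeze":{"type":"number"}},"required":["rows"]}

```bash
mkdir -p pics; cat > h.py <<'E'
import numpy as np, cv2
from plant import r
from scipy.spatial.transform import Rotation as Ro
def cam(n):
    s=r.get_state(); c=r.capture(n)
    if n=="wrist":
        T=np.eye(4); T[:3,:3]=Ro.from_euler('xyz',s['eef_rot'],degrees=True).as_matrix(); T[:3,3]=s['tcp_pos']
        W=np.linalg.inv(T@np.array(c['T_tool_cam'])); c['R']=W[:3,:3]; c['t']=W[:3,3]
    c['R']=np.array(c['R']); c['t']=np.array(c['t'])
    return c
def save(n,f):
    c=cam(n); cv2.imwrite(f,c['image'])
    np.savez(f[:-4]+'.npz',**{k:c[k] for k in('fx','fy','cx','cy','R','t')}); return c
def atz(c,u,v,z):
    d=c['R'].T@np.array([(u-c['cx'])/c['fx'],(v-c['cy'])/c['fy'],1]); o=-c['R'].T@c['t']
    return o+d*(z-o[2])/d[2]
def proj(c,X):
    p=c['R']@np.array(X)+c['t']; return c['fx']*p[0]/p[2]+c['cx'],c['fy']*p[1]/p[2]+c['cy']
E
python3 - <<'E'
from h import *
print(r.get_state())
for n in("scene","top"):
    c=save(n,f"pics/{n}0.png"); print(n,-c['R'].T@c['t'],c['fx'])
E
```

```text
{'time_s': 0.0, 'joints': array([ 8.01633265e+01,  2.05916864e+01,  6.33828009e-01, -1.87570943e-02,
       -7.01363308e+01, -1.65065957e+01]), 'qd': array([ 0.02640738,  0.07172645, -0.08744216, -0.02371048, -0.04525695,
       -0.04760652]), 'joint_torque': array([-1.52482065e-03, -5.82712448e+01,  2.93063629e+01,  6.99763566e+00,
        6.81553240e-03, -1.59062547e-04]), 'tcp_pos': array([0.29934819, 0.60444676, 0.22562456]), 'eef_rot': array([ 1.79904682e+02, -9.85783352e-03, -2.63496488e+01]), 'contact_force': array([-0.17547418,  0.2090819 ,  0.16135767]), 'moment': array([ 0.04963249, -0.05376572, -0.03091691]), 'gripper_force': 0.0, 'gripper_width': 0.08763063570448673}
scene [-0.03396772 -0.33226848  0.55644415] 620.094927012302
top [0.51752507 0.08979082 0.92893063] 446.23312342044596
```

View pics/top0.png

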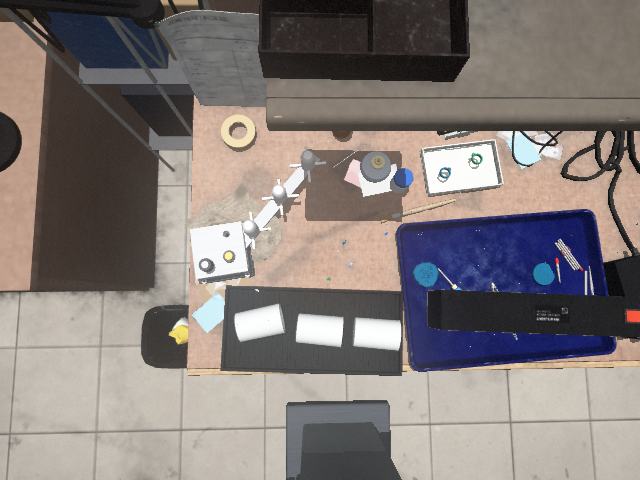

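View pics/scene0.png

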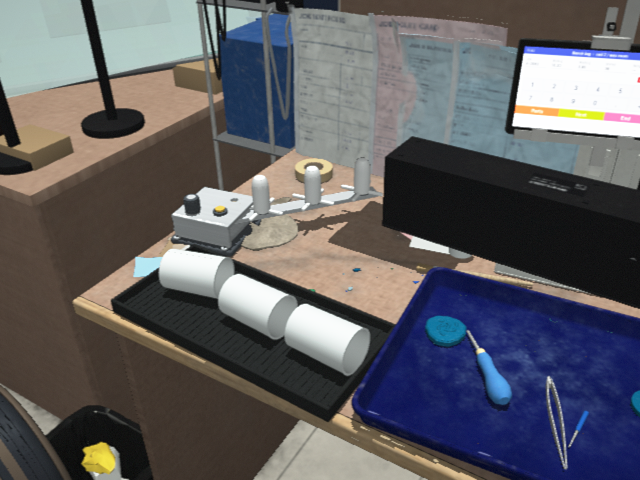

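The top view shows three white beakers in the tray near (260,323), (320,330) and (377,333). The pivot cap is at (229,257), the pin head at (207,265), the locking hole at (227,234) and the pegs at (250,228), (279,195) and (309,158). I'll zoom in.

```bash
python3 - <<'E'
import cv2,numpy as np
t=cv2.imread('pics/top0.png'); s=cv2.imread('pics/scene0.png')
a=cv2.resize(t[140:380,180:420],(600,600),interpolation=cv2.INTER_CUBIC)
b=cv2.resize(s[150:390,130:390],(650,600),interpolation=cv2.INTER_CUBIC)
g=lambda i:(255*(i/255.)**1.8).astype('uint8')
cv2.imwrite('pics/a.png',g(a)); cv2.imwrite('pics/b.png',g(b))
from h import *
c=np.load('pics/top0.npz')
for n,u,v,z in [('pivot',229,257,.061),('pin',207,265,.078),('lock',227,234,.052),('p0',250,228,.105),('p1',279,195,.105),('p2',309,158,.105),('lamp',376,163,.069),('jar',402,177,.062),('b0',260,323,.0385),('b1',320,330,.0385),('b2',377,333,.0385),('traycorner',222,374,.022),('traycorner2',403,290,.022)]:
    print(n,atz(c,u,v,z).round(3))
E
```

```text
pivot [0.606 0.247 0.061]
pin [0.589 0.285 0.078]
lock [0.653 0.253 0.052]
p0 [0.655 0.201 0.105]
p1 [0.718 0.147 0.105]
p2 [0.79  0.09  0.105]
lamp [ 0.791 -0.044  0.069]
jar [ 0.764 -0.096  0.062]
b0 [0.478 0.189 0.038]
b1 [0.462 0.072 0.038]
b2 [ 0.455 -0.04   0.038]
traycorner [0.379 0.265 0.022]
traycorner2 [ 0.539 -0.098  0.022]
```

View pics/a.png

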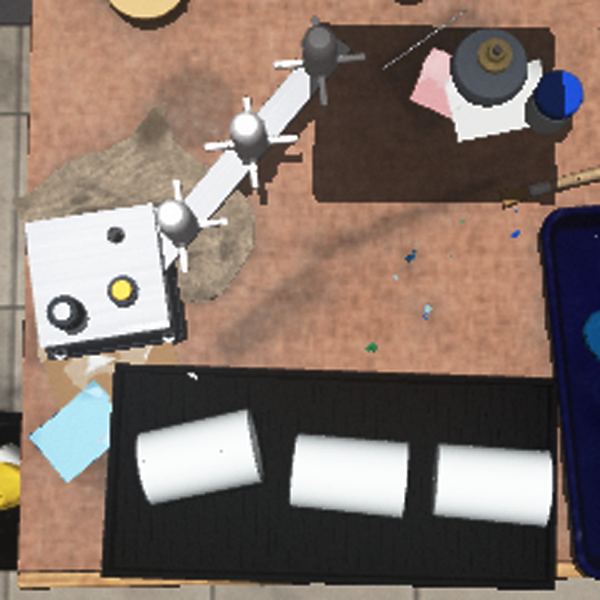

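View pics/b.png

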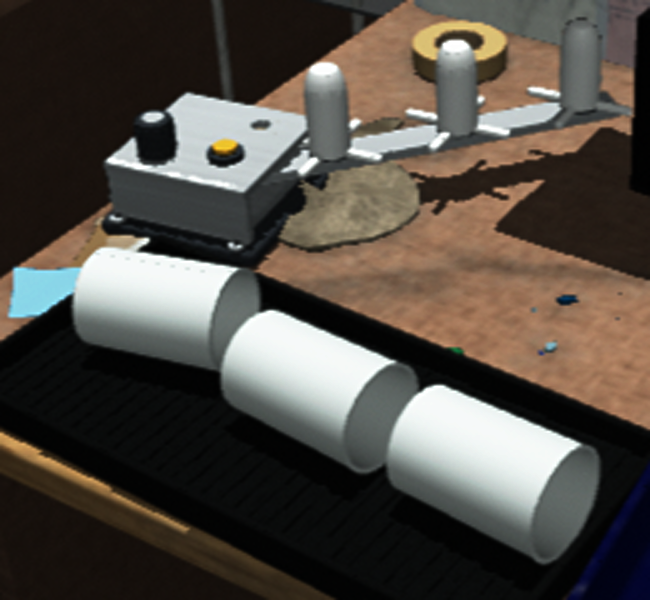

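Crops: all three beakers' -y ends look like shaded open mouths in the scene view. In the top crop the pin head is at (66,313), the pivot at (121,290) and the locking hole at (116,235). So the rack yaw is about 8°, and the arm is about 0.72 rad from its stop. Next I write a move planner and go over the rack.

```bash
cat >> h.py <<'E'
def plan(pos,rot,n=None,step=.058,order=None):
    """rows (slide, delta_rot) from the measured pose to world pos, and rpy (deg) or matrix; straight, turning evenly"""
    s=r.get_state(); p=np.array(s['tcp_pos']); R=Ro.from_euler('xyz',s['eef_rot'],degrees=True)
    G=Ro.from_matrix(rot) if np.ndim(rot)==2 else Ro.from_euler('xyz',rot,degrees=True)
    rv=(R.inv()*G).as_rotvec(); d=np.array(pos)-p
    n=n or max(1,int(np.ceil(max(np.linalg.norm(d)/step,np.abs(rv).max()/.08))))
    dR=Ro.from_rotvec(rv/n)
    print('n',n,'t',round(s['time_s'],2),'dist',d.round(4),'rot',np.degrees(rv).round(1))
    out=[]
    for i in range(n):
        out.append([*(R.inv().apply(d/n)/.15).round(3),*(rv/n/.08).round(3)])
        R=R*dR
    for o in out[:8] if n<=8 else out: print(o)
E
python3 - <<'E'
from h import *
plan([.61,.22,.25],[180,0,-42],n=10)
E
```

```text
n 10 t 0.1 dist [ 0.3106 -0.3845  0.0243] rot [ 0.1 -0.  15.7]
[np.float64(0.299), np.float64(0.138), np.float64(-0.016), np.float64(0.002), np.float64(-0.0), np.float64(0.341)]
[np.float64(0.303), np.float64(0.13), np.float64(-0.016), np.float64(0.002), np.float64(-0.0), np.float64(0.341)]
[np.float64(0.306), np.float64(0.121), np.float64(-0.016), np.float64(0.002), np.float64(-0.0), np.float64(0.341)]
[np.float64(0.31), np.float64(0.113), np.float64(-0.016), np.float64(0.002), np.float64(-0.0), np.float64(0.341)]
[np.float64(0.313), np.float64(0.104), np.float64(-0.016), np.float64(0.002), np.float64(-0.0), np.float64(0.341)]
[np.float64(0.315), np.float64(0.096), np.float64(-0.016), np.float64(0.002), np.float64(-0.0), np.float64(0.341)]
[np.float64(0.318), np.float64(0.087), np.float64(-0.016), np.float64(0.002), np.float64(-0.0), np.float64(0.341)]
[np.float64(0.32), np.float64(0.078), np.float64(-0.016), np.float64(0.002), np.float64(-0.0), np.float64(0.341)]
[np.float64(0.322), np.float64(0.07), np.float64(-0.016), np.float64(0.002), np.float64(-0.0), np.float64(0.341)]
[np.float64(0.324), np.float64(0.061), np.float64(-0.016), np.float64(0.002), np.float64(-0.0), np.float64(0.341)]
```

Emit:
play_rows([
  {"slide":[0.37,0.17,-0.02],"delta_rot":[0,0,0],"fingers":1},
  {"slide":[0.37,0.17,-0.02],"delta_rot":[0,0,0],"fingers":1},
  {"slide":[0.37,0.17,-0.02],"delta_rot":[0,0,0],"fingers":1},
  {"slide":[0.37,0.17,-0.02],"delta_rot":[0,0,0],"fingers":1},
  {"slide":[0.37,0.17,-0.02],"delta_rot":[0,0,0],"fingers":1},
  {"slide":[0.37,0.17,-0.02],"delta_rot":[0,0,0],"fingers":1},
  {"slide":[0.37,0.17,-0.02],"delta_rot":[0,0,0],"fingers":1},
  {"slide":[0.37,0.17,-0.02],"delta_rot":[0,0,0],"fingers":1},
])

```text
time_s: 1.1
tcp_pos: [0.6078, 0.2233, 0.2504]
eef_rot: [180.0, 0.0, -26.3]
contact_force: [0.4, 1.0, 0.4]
gripper_width: 0.0872
gripper_force: 0.0
```

Emit:
play_rows([
  {"slide":[0,0,0],"delta_rot":[0,0,0.85],"fingers":0},
  {"slide":[0,0,0],"delta_rot":[0,0,0.85],"fingers":0},
  {"slide":[0,0,0],"delta_rot":[0,0,0.85],"fingers":0},
  {"slide":[0,0,0],"delta_rot":[0,0,0.85],"fingers":0},
  {"slide":[0,0,0],"delta_rot":[0,0,0],"fingers":0},
])

```text
time_s: 1.72
tcp_pos: [0.6067, 0.2249, 0.2501]
eef_rot: [180.0, 0.0, -41.9]
contact_force: [-0.0, 1.0, -0.3]
gripper_width: 0.0459
gripper_force: 0.0
```

```bash
python3 - <<'E'
from h import *
s=r.get_state(); print(s['tcp_pos'],s['eef_rot'],s['joints'],s['gripper_width'])
c=save("wrist","pics/w1.png"); print(-c['R'].T@c['t'],c['R'])
for n,X in dict(pivot=[.606,.247,.061],pin=[.589,.285,.078],lock=[.653,.253,.052],p0=[.655,.201,.105]).items(): print(n,proj(c,X))
E
```

```text
[0.60672927 0.22489666 0.2500988 ] [ 1.79957357e+02  1.61405944e-02 -4.19120173e+01] [ 3.75756148e+01  1.72163973e+01 -1.04597081e+00 -8.51650221e-03
 -7.17825038e+01  1.05150395e+01] 0.04593742571808448
[0.66636246 0.17011024 0.4087141 ] [[-6.67570628e-01 -7.44546475e-01 -4.44956531e-05]
 [-7.11779156e-01  6.38173462e-01  2.93436648e-01]
 [-2.18448826e-01  1.95921359e-01 -9.55978520e-01]]
pivot (np.float64(303.22232020087404), np.float64(219.2197578038727))
pin (np.float64(285.6225405651775), np.float64(261.41467876117133))
lock (np.float64(266.95857741650576), np.float64(186.58240077740453))
p0 (np.float64(301.5592393702277), np.float64(154.59973561642218))
```

View pics/w1.png

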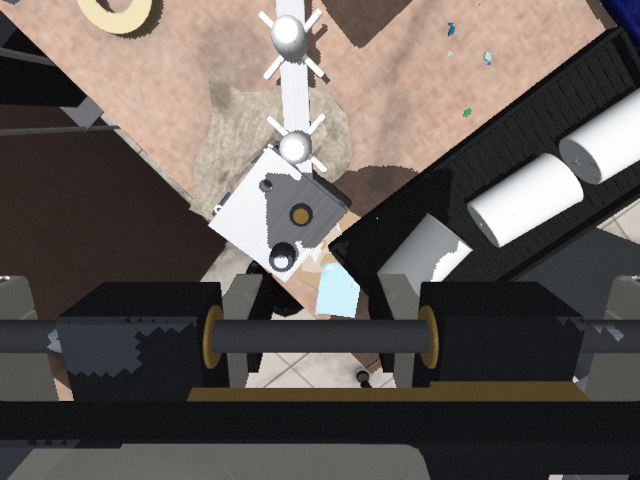

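Wrist view: pivot cap at (301,215), locking hole (266,185), pin head top (283,255), peg0 tip (295,147), peg1 tip (290,33). The beakers' near ends (+y) are closed bases, so all the mouths point to -y.

```bash
python3 - <<'E'
from h import *
w=np.load('pics/w1.npz'); t=np.load('pics/top0.npz')
pts=dict(pivot=((301,215),(180+121/2.5,140+290/2.5),.061),pin=((283,254),(180+66/2.5,140+311/2.5),.078),lock=((266,185),(180+116/2.5,140+235/2.5),.052),p0=((295,143),(180+172/2.5,140+214/2.5),.103),p1=((290,30),(180+246/2.5,140+128/2.5),.103))
for n,(a,b,z) in pts.items(): print(n,atz(w,*a,z).round(4),atz(t,*b,z).round(4))
E
```

```text
pivot [0.6106 0.2457 0.061 ] [0.6079 0.2484 0.061 ]
pin [0.5963 0.2816 0.078 ] [0.5906 0.2866 0.078 ]
lock [0.6548 0.2526 0.052 ] [0.6525 0.2546 0.052 ]
p0 [0.6654 0.1989 0.103 ] [0.6602 0.2036 0.103 ]
p1 [0.7284 0.1451 0.103 ] [0.7256 0.1485 0.103 ]
```

```bash
python3 - <<'E'
from h import *
plan([.661,.203,.25],[180,0,-41.9])
plan([.661,.203,.068],[180,0,-41.9],n=5)
E
```

```text
n 2 t 1.77 dist [ 0.0542 -0.022  -0.0002] rot [0.  0.  0.1]
[np.float64(0.184), np.float64(-0.066), np.float64(0.001), np.float64(0.004), np.float64(0.001), np.float64(0.006)]
[np.float64(0.184), np.float64(-0.066), np.float64(0.001), np.float64(0.004), np.float64(0.001), np.float64(0.006)]
n 5 t 1.77 dist [ 0.0542 -0.022  -0.1822] rot [0.  0.  0.1]
[np.float64(0.073), np.float64(-0.027), np.float64(0.243), np.float64(0.001), np.float64(0.001), np.float64(0.002)]
[np.float64(0.073), np.float64(-0.027), np.float64(0.243), np.float64(0.001), np.float64(0.001), np.float64(0.002)]
[np.float64(0.073), np.float64(-0.027), np.float64(0.243), np.float64(0.001), np.float64(0.001), np.float64(0.002)]
[np.float64(0.073), np.float64(-0.027), np.float64(0.243), np.float64(0.001), np.float64(0.001), np.float64(0.002)]
[np.float64(0.073), np.float64(-0.027), np.float64(0.243), np.float64(0.001), np.float64(0.001), np.float64(0.002)]
```

Emit:
play_rows([
  {"slide":[0.18,-0.07,0],"delta_rot":[0,0,0],"fingers":0},
  {"slide":[0.18,-0.07,0],"delta_rot":[0,0,0],"fingers":0},
  {"slide":[0,0,0.3],"delta_rot":[0,0,0],"fingers":0},
  {"slide":[0,0,0.3],"delta_rot":[0,0,0],"fingers":0},
  {"slide":[0,0,0.2],"delta_rot":[0,0,0],"fingers":0},
  {"slide":[0,0,0.2],"delta_rot":[0,0,0],"fingers":0},
  {"slide":[0,0,0.2],"delta_rot":[0,0,0],"fingers":0},
  {"slide":[0,0,0],"delta_rot":[0,0,0],"fingers":0},
])

```text
time_s: 2.78
tcp_pos: [0.6594, 0.2037, 0.0678]
eef_rot: [179.7, 0.1, -41.9]
contact_force: [-0.1, 0.0, 1.2]
gripper_width: 0.0435
gripper_force: 0.0
```

Emit:
play_rows([
  {"slide":[0,0.04,0],"delta_rot":[0,0,1],"fingers":0},
  {"slide":[0,0.04,0],"delta_rot":[0,0,1],"fingers":0},
  {"slide":[-0.002,0.04,0],"delta_rot":[0,0,1],"fingers":0},
  {"slide":[-0.002,0.04,0],"delta_rot":[0,0,1],"fingers":0},
  {"slide":[-0.002,0.04,0],"delta_rot":[0,0,1],"fingers":0},
  {"slide":[-0.002,0.04,0],"delta_rot":[0,0,1],"fingers":0},
  {"slide":[-0.002,0.04,0],"delta_rot":[0,0,1],"fingers":0},
  {"slide":[0,0.04,0],"delta_rot":[0,0,1],"fingers":0},
])

```text
time_s: 3.78
tcp_pos: [0.6225, 0.1812, 0.0728]
eef_rot: [-179.7, 0.0, -78.7]
contact_force: [4.9, -0.6, -2.1]
gripper_width: 0.044
gripper_force: 2.1
```

Emit:
play_rows([
  {"slide":[0,0.03,0],"delta_rot":[0,0,0.5],"fingers":0},
  {"slide":[0,0.02,0],"delta_rot":[0,0,0],"fingers":0},
  {"slide":[0,0,0],"delta_rot":[0,0,0],"fingers":0},
])

```text
time_s: 4.15
tcp_pos: [0.6143, 0.1799, 0.0725]
eef_rot: [-179.8, 0.0, -80.8]
contact_force: [1.5, 0.4, 1.3]
gripper_width: 0.0439
gripper_force: 1.2
```

Emit:
play_rows([
  {"slide":[0,0.015,0],"delta_rot":[0,0,0],"fingers":0},
  {"slide":[0,0.015,0],"delta_rot":[0,0,0],"fingers":0},
  {"slide":[0,0,0],"delta_rot":[0,0,0],"fingers":0},
])

```text
time_s: 4.53
tcp_pos: [0.6116, 0.1796, 0.072]
eef_rot: [-179.7, 0.0, -80.8]
contact_force: [10.8, -1.8, -0.8]
gripper_width: 0.0437
gripper_force: 5.4
```

Emit:
play_rows([
  {"slide":[0,0.015,0],"delta_rot":[0,0,0],"fingers":0},
  {"slide":[0,0,0],"delta_rot":[0,0,0],"fingers":0},
  {"slide":[0,0,0],"delta_rot":[0,0,0],"fingers":0},
])

```text
time_s: 4.9
tcp_pos: [0.6115, 0.1796, 0.072]
eef_rot: [-179.5, 0.1, -80.8]
contact_force: [19.3, -3.7, -7.5]
gripper_width: 0.0438
gripper_force: 9.4
```

Emit:
play_rows([
  {"slide":[0,-0.07,0],"delta_rot":[0,0,0],"fingers":0},
  {"slide":[0,0,-0.3],"delta_rot":[0,0,0],"fingers":0},
  {"slide":[0,0,-0.3],"delta_rot":[0,0,0],"fingers":0},
  {"slide":[0,0,-0.4],"delta_rot":[0,0,0],"fingers":0},
  {"slide":[0,0,0],"delta_rot":[0,0,0],"fingers":0},
])

```text
time_s: 5.52
tcp_pos: [0.6184, 0.1812, 0.2261]
eef_rot: [-179.6, 0.1, -80.8]
contact_force: [-0.5, 0.2, -1.1]
gripper_width: 0.0439
gripper_force: 0.0
```

```bash
python3 - <<'E'
from h import *
s=r.get_state(); print(s['tcp_pos'],s['eef_rot'],s['joints'],s['gripper_width'])
save("wrist","pics/w2.png"); save("top","pics/top2.png")
a=cv2.imread('pics/w2.png')[:330]; b=cv2.imread('pics/top2.png')[190:350,180:420]
cv2.imwrite('pics/m2.png',np.vstack([cv2.resize(a,(500,258)),cv2.resize(b,(500,333),interpolation=cv2.INTER_CUBIC)]))
E
```

```text
[0.61841987 0.181222   0.22607365] [-1.79585353e+02  1.47411848e-01 -8.08226893e+01] [ 3.36711904e+01  1.74496087e+01 -3.89484173e+00  4.06716095e-02
 -6.82171078e+01 -2.45093614e+01] 0.043861229092943266
```

View pics/m2.png

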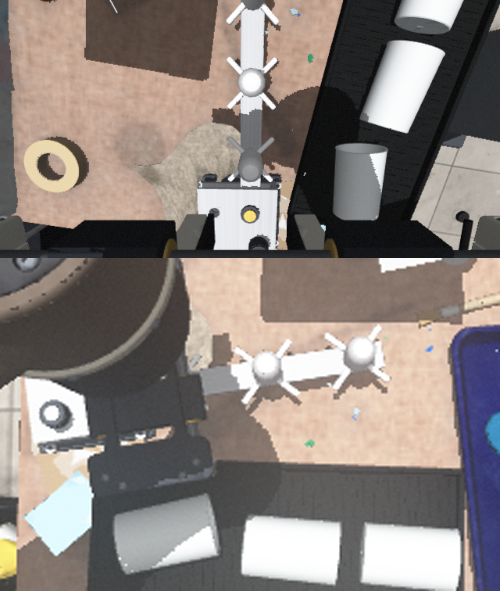

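Wrist and top views: the arm lies along -81°, so the rack yaw is 9.0°. The pin is still in the parking hole, at about (0.591, 0.287). Now I go for the pin and measure the beakers from the top picture as well.

```bash
python3 - <<'E'
from h import *
plan([.591,.287,.12],[180,0,-80.8],n=3)
plan([.591,.287,.12],[180,0,-28.5],n=12)
t=np.load('pics/top0.npz'); im=cv2.imread('pics/top0.png')
m=((im.min(2)>150)).astype('uint8'); m[:295]=0; m[375:]=0; m[:,:225]=0; m[:,405:]=0
m=cv2.morphologyEx(m,cv2.MORPH_OPEN,np.ones((5,5)))
n,l,st,ce=cv2.connectedComponentsWithStats(m)
for i in range(1,n):
    if st[i,4]<300: continue
    ys,xs=np.nonzero(l==i); P=np.c_[xs,ys].astype(float); 
    c,e,a=cv2.minAreaRect(P.astype('float32')); 
    u=np.linalg.svd(P-P.mean(0))[2][0] if 0 else cv2.PCACompute(P,None)[1][0]; u=u*np.sign(u[0])
    s=(P-P.mean(0))@u; q=(P-P.mean(0))@[-u[1],u[0]]
    for lo in np.linspace(s.min()+4,s.max()-4,5): 
        k=abs(s-lo)<1.2; print(round(np.ptp(q[k])+1,1),end=' ')
    print('rect',c,e,a,'u',u,atz(t,*c,.038).round(4), atz(t,*(np.array(c)+20*u),.038).round(4))
E
```

```text
n 3 t 5.62 dist [-0.025   0.1066 -0.1009] rot [ 0.   0.1 -0.1]
[np.float64(-0.243), np.float64(0.017), np.float64(0.224), np.float64(0.001), np.float64(0.004), np.float64(-0.005)]
[np.float64(-0.243), np.float64(0.017), np.float64(0.224), np.float64(0.001), np.float64(0.004), np.float64(-0.005)]
[np.float64(-0.243), np.float64(0.017), np.float64(0.224), np.float64(0.001), np.float64(0.004), np.float64(-0.005)]
n 12 t 5.62 dist [-0.025   0.1066 -0.1009] rot [ -0.    0.1 -52.4]
[np.float64(-0.061), np.float64(0.004), np.float64(0.056), np.float64(-0.0), np.float64(0.001), np.float64(-0.952)]
[np.float64(-0.061), np.float64(-0.0), np.float64(0.056), np.float64(-0.0), np.float64(0.001), np.float64(-0.952)]
[np.float64(-0.061), np.float64(-0.005), np.float64(0.056), np.float64(-0.0), np.float64(0.001), np.float64(-0.952)]
[np.float64(-0.06), np.float64(-0.01), np.float64(0.056), np.float64(-0.0), np.float64(0.001), np.float64(-0.952)]
[np.float64(-0.059), np.float64(-0.014), np.float64(0.056), np.float64(-0.0), np.float64(0.001), np.float64(-0.952)]
[np.float64(-0.058), np.float64(-0.019)
[... 679 characters left out ...]
4), np.float64(-0.042), np.float64(0.056), np.float64(-0.0), np.float64(0.001), np.float64(-0.952)]
28.7 29.6 29.6 29.1 28.9 rect (258.717529296875, 322.5331726074219) (29.253488540649414, 49.08199691772461) 78.11134338378906 u [ 0.97333835 -0.22937405] [0.4785 0.1918 0.038 ] [0.4868 0.1537 0.038 ]
29.2 29.2 30.2 30.2 29.3 rect (319.2718505859375, 329.60174560546875) (46.33197784423828, 29.46586036682129) 4.573921203613281 u [0.99559406 0.09376811] [0.463  0.0732 0.038 ] [0.4588 0.0341 0.038 ]
28.4 29.2 29.3 29.3 29.3 rect (377.2449035644531, 333.4440612792969) (46.64997100830078, 29.4378662109375) 4.23639440536499 u [0.99407301 0.10871457] [ 0.4538 -0.0409  0.038 ] [ 0.4489 -0.0802  0.038 ]
```

Emit:
play_rows([
  {"slide":[-0.24,0.02,0.1],"delta_rot":[0,0,0],"fingers":0},
  {"slide":[-0.24,0.02,0.1],"delta_rot":[0,0,0],"fingers":0},
  {"slide":[-0.24,0.02,0.1],"delta_rot":[0,0,0],"fingers":0},
  {"slide":[0,0,0.05],"delta_rot":[0,0,-1],"fingers":0},
  {"slide":[0,0,0.05],"delta_rot":[0,0,-1],"fingers":0},
  {"slide":[0,0,0.05],"delta_rot":[0,0,-1],"fingers":0},
  {"slide":[0,0,0.05],"delta_rot":[0,0,-1],"fingers":0},
  {"slide":[0,0,0],"delta_rot":[0,0,-1],"fingers":0},
])

```text
time_s: 6.62
tcp_pos: [0.5889, 0.2844, 0.1425]
eef_rot: [179.7, -0.0, -57.8]
contact_force: [0.0, 0.3, -0.2]
gripper_width: 0.0437
gripper_force: 0.0
```

Emit:
play_rows([
  {"slide":[0,0,0],"delta_rot":[0,0,-1],"fingers":0},
  {"slide":[0,0,0],"delta_rot":[0,0,-1],"fingers":0},
  {"slide":[0,0,0],"delta_rot":[0,0,-1],"fingers":0},
  {"slide":[0,0,0],"delta_rot":[0,0,-1],"fingers":0},
  {"slide":[0,0,0],"delta_rot":[0,0,-1],"fingers":0},
  {"slide":[0,0,0],"delta_rot":[0,0,-1],"fingers":0},
  {"slide":[0,0,0],"delta_rot":[0,0,-0.4],"fingers":0},
  {"slide":[0,0,0],"delta_rot":[0,0,0],"fingers":0},
])

```text
time_s: 7.62
tcp_pos: [0.5901, 0.285, 0.1445]
eef_rot: [179.9, 0.1, -28.7]
contact_force: [-0.2, 0.3, 0.2]
gripper_width: 0.0436
gripper_force: 0.0
```

```bash
python3 - <<'E'
from h import *
print(r.get_state()['tcp_pos'],r.get_state()['joints'])
plan([.591,.287,.060],[180,0,-28.5],n=3)
E
```

```text
[0.59012071 0.28495877 0.1444978 ] [ 4.27835694e+01  2.21550478e+01 -8.07184702e+00 -1.92835155e-02
 -5.98868968e+01  1.85402206e+01]
n 3 t 7.62 dist [ 0.0009  0.002  -0.0845] rot [ 0.1  0.1 -0.2]
[np.float64(-0.0), np.float64(-0.005), np.float64(0.188), np.float64(0.007), np.float64(0.004), np.float64(-0.014)]
[np.float64(-0.0), np.float64(-0.005), np.float64(0.188), np.float64(0.007), np.float64(0.004), np.float64(-0.014)]
[np.float64(-0.0), np.float64(-0.005), np.float64(0.188), np.float64(0.007), np.float64(0.004), np.float64(-0.014)]
```

Emit:
play_rows([
  {"slide":[0,0,0.19],"delta_rot":[0,0,0],"fingers":0},
  {"slide":[0,-0.01,0.19],"delta_rot":[0,0,0],"fingers":0},
  {"slide":[0,0,0.19],"delta_rot":[0,0,0],"fingers":0},
  {"slide":[0,0,0],"delta_rot":[0,0,0],"fingers":0},
])

```text
time_s: 8.12
tcp_pos: [0.5898, 0.2853, 0.0574]
eef_rot: [179.7, 0.1, -28.7]
contact_force: [-0.2, -0.1, 0.2]
gripper_width: 0.0436
gripper_force: 0.0
```

Emit:
play_rows([
  {"slide":[0,0,0],"delta_rot":[0,0,0],"fingers":-0.3},
  {"slide":[0,0,0],"delta_rot":[0,0,0],"fingers":-0.6},
  {"slide":[0,0,0],"delta_rot":[0,0,0],"fingers":-0.8},
  {"slide":[0,0,0],"delta_rot":[0,0,0],"fingers":-0.8},
], squeeze=15)

```text
time_s: 8.62
tcp_pos: [0.5926, 0.2877, 0.0617]
eef_rot: [-179.8, -0.1, -28.6]
contact_force: [0.5, 2.5, 5.7]
gripper_width: 0.0233
gripper_force: 15.0
```

Emit:
play_rows([
  {"slide":[0,0,-0.05],"delta_rot":[0,0,0],"fingers":-0.8},
  {"slide":[0,0,-0.1],"delta_rot":[0,0,0],"fingers":-0.8},
  {"slide":[0,0,-0.1],"delta_rot":[0,0,0],"fingers":-0.8},
  {"slide":[0,0,-0.1],"delta_rot":[0,0,0],"fingers":-0.8},
  {"slide":[0,0,0],"delta_rot":[0,0,0],"fingers":-0.8},
], squeeze=40)

```text
time_s: 9.25
tcp_pos: [0.5917, 0.2866, 0.1139]
eef_rot: [-179.9, -0.0, -28.6]
contact_force: [0.4, 1.1, -0.4]
gripper_width: 0.0228
gripper_force: 40.0
```

```bash
python3 - <<'E'
from h import *
s=r.get_state(); print(s['tcp_pos'],s['eef_rot'],s['gripper_width'])
c=save("scene","pics/s3.png"); i=c['image']; save("top","pics/top3.png")
p=[int(q) for q in proj(c,[.6,.27,.08])]; print(p)
cv2.imwrite('pics/s3c.png',cv2.resize(i[p[1]-60:p[1]+60,p[0]-80:p[0]+80],(640,480),interpolation=cv2.INTER_CUBIC))
E
```

```text
[0.59172771 0.28660265 0.1139416 ] [-1.79922457e+02 -3.68730653e-02 -2.86413679e+01] 0.02276807282654178
[203, 196]
```

View pics/s3c.png

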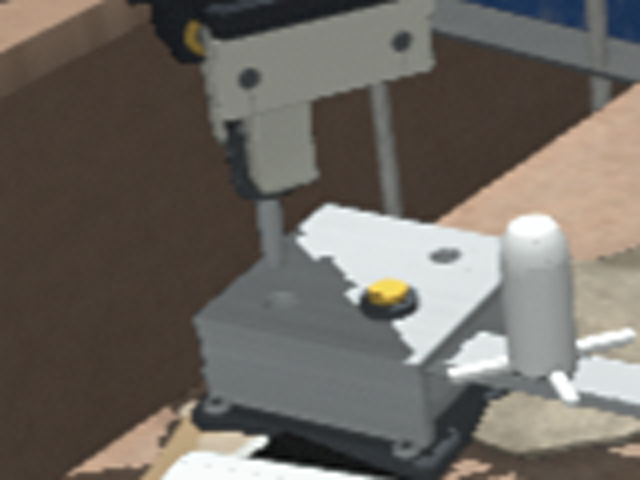

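```bash
python3 - <<'E'
from h import *
s=np.load('pics/s3.npz')
f=lambda x,y:(123+x/4,136+y/4)
print('nose',atz(s,*f(271,262),.068),'park',atz(s,*f(281,300),.052),'lock',atz(s,*f(446,256),.052),'pivot',atz(s,*f(390,290),.061))
plan([.6554,.2536,.114],[180,0,-28.6],n=3)
E
```

```text
nose [0.59306925 0.29293743 0.068     ] park [0.59194599 0.28942562 0.052     ] lock [0.65309769 0.25331672 0.052     ] pivot [0.60814102 0.24558473 0.061     ]
n 3 t 9.35 dist [ 0.0644 -0.0326  0.0017] rot [ 0.   0.  -0.1]
[np.float64(0.16), np.float64(-0.005), np.float64(-0.004), np.float64(0.002), np.float64(0.002), np.float64(-0.004)]
[np.float64(0.16), np.float64(-0.005), np.float64(-0.004), np.float64(0.002), np.float64(0.002), np.float64(-0.004)]
[np.float64(0.16), np.float64(-0.005), np.float64(-0.004), np.float64(0.002), np.float64(0.002), np.float64(-0.004)]
```

Emit:
play_rows([
  {"slide":[0.16,-0.005,0],"delta_rot":[0,0,0],"fingers":-0.8},
  {"slide":[0.16,-0.005,0],"delta_rot":[0,0,0],"fingers":-0.8},
  {"slide":[0.155,-0.005,0],"delta_rot":[0,0,0],"fingers":-0.8},
  {"slide":[0,0,0.05],"delta_rot":[0,0,0],"fingers":-0.8},
  {"slide":[0,0,0],"delta_rot":[0,0,0],"fingers":-0.8},
])

```text
time_s: 9.98
tcp_pos: [0.6544, 0.2535, 0.1032]
eef_rot: [179.9, 0.1, -28.7]
contact_force: [-0.6, 0.5, -0.8]
gripper_width: 0.0231
gripper_force: 40.0
```

Emit:
play_rows([
  {"slide":[0,0,0.04],"delta_rot":[0,0,0],"fingers":-0.8},
  {"slide":[0,0,0.04],"delta_rot":[0,0,0],"fingers":-0.8},
  {"slide":[0,0,0],"delta_rot":[0,0,0],"fingers":-0.8},
])

```text
time_s: 10.35
tcp_pos: [0.6544, 0.2545, 0.0924]
eef_rot: [179.9, 0.0, -28.6]
contact_force: [-0.1, -0.4, 0.7]
gripper_width: 0.0231
gripper_force: 40.0
```

Emit:
play_rows([
  {"slide":[0,0,0.05],"delta_rot":[0,0,0],"fingers":-0.8},
  {"slide":[0,0,0.05],"delta_rot":[0,0,0],"fingers":-0.8},
  {"slide":[0,0,0],"delta_rot":[0,0,0],"fingers":-0.8},
])

```text
time_s: 10.72
tcp_pos: [0.6545, 0.2541, 0.077]
eef_rot: [179.9, 0.0, -28.6]
contact_force: [-0.5, -0.1, -0.8]
gripper_width: 0.0231
gripper_force: 40.0
```

Emit:
play_rows([
  {"slide":[0,0,0.04],"delta_rot":[0,0,0],"fingers":-0.8},
  {"slide":[0,0,0.04],"delta_rot":[0,0,0],"fingers":-0.8},
  {"slide":[0,0,0.02],"delta_rot":[0,0,0],"fingers":-0.8},
  {"slide":[0,0,0.02],"delta_rot":[0,0,0],"fingers":-0.8},
  {"slide":[0,0,0],"delta_rot":[0,0,0],"fingers":-0.8},
])

```text
time_s: 11.35
tcp_pos: [0.655, 0.2543, 0.0616]
eef_rot: [-180.0, -0.0, -28.6]
contact_force: [-5.3, -0.8, 9.3]
gripper_width: 0.0229
gripper_force: 40.0
```

Emit:
play_rows([
  {"slide":[0,0,0.02],"delta_rot":[0,0,0],"fingers":-0.8},
  {"slide":[0,0,0],"delta_rot":[0,0,0],"fingers":-0.3},
  {"slide":[0,0,0],"delta_rot":[0,0,0],"fingers":0},
  {"slide":[0,0,0],"delta_rot":[0,0,0],"fingers":0},
  {"slide":[0,0,-0.2],"delta_rot":[0,0,0],"fingers":0},
  {"slide":[0,0,-0.4],"delta_rot":[0,0,0],"fingers":0.5},
  {"slide":[0,0,-0.4],"delta_rot":[0,0,0],"fingers":1},
  {"slide":[0,0,-0.2],"delta_rot":[0,0,0],"fingers":1},
])

```text
time_s: 12.35
tcp_pos: [0.6562, 0.2548, 0.2411]
eef_rot: [-179.8, -0.2, -28.6]
contact_force: [1.0, 1.6, -1.0]
gripper_width: 0.0684
gripper_force: 0.0
```

```bash
python3 - <<'E'
from h import *
s=r.get_state(); print(s['tcp_pos'],s['eef_rot'],s['joints'])
c=save("scene","pics/s4.png"); i=c['image']; save("top","pics/top4.png")
cv2.imwrite('pics/s4c.png',cv2.resize(i[150:390,120:400],(700,600),interpolation=cv2.INTER_CUBIC))
E
```

```text
[0.65623405 0.25482615 0.24107361] [-1.79782100e+02 -1.54638159e-01 -2.86252598e+01] [ 3.70608584e+01  2.26772389e+01  5.75363728e+00  5.35972921e-02
 -7.28141624e+01  2.42984565e+01]
```

View pics/s4c.png

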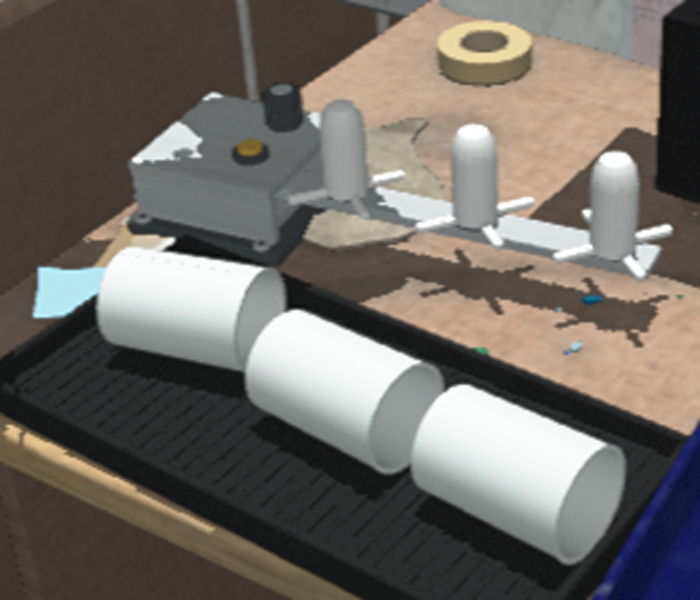

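Scene crop: the pin head sits flush on the plate at (282,105), so it is in the locking hole and fully home. All three beakers show open mouths at their -y ends. Next I fit a quick kinematic model to check the reach of tilted tool poses.

```bash
cat > kin.py <<'E'
import numpy as np
from scipy.optimize import least_squares
D=np.array([[.2993,.6044,.2256,80.163,20.592,.634,-70.136],[.6067,.2249,.2501,37.576,17.216,-1.046,-71.783],[.6184,.1812,.2261,33.671,17.450,-3.895,-68.217],[.5901,.2850,.1445,42.784,22.155,-8.072,-59.887],[.6562,.2548,.2411,37.061,22.677,5.754,-72.814]])
az=np.degrees(np.arctan2(D[:,1],D[:,0])); rr=np.hypot(D[:,0],D[:,1])
print('lat',rr*np.sin(np.radians(D[:,3]-az)))
rp=rr*np.cos(np.radians(D[:,3]-az)); j2,d=np.radians(D[:,4]),np.radians(D[:,4]-D[:,5])
A=[];b=[]
for i in range(5):
    A.append([1,np.sin(j2[i]),np.cos(d[i]),np.sin(d[i]),0]);b.append(rp[i])
    A.append([0,np.cos(j2[i]),-np.sin(d[i]),np.cos(d[i]),1]);b.append(D[i,2])
x,res,rk,sv=np.linalg.lstsq(np.array(A),np.array(b),rcond=None)
print('a,L1,L2,e,h-Lt',x.round(4),'sv',sv.round(3),'err',np.abs(np.array(A)@x-b).max())
E
python3 kin.py; python3 - <<'E'
import cv2,numpy as np
i=cv2.imread('pics/s4.png')[:,:,1]
for x in (223,225,283,285,366,368): print(x,i[255:380:3,x])
E
```

```text
lat [0.19164042 0.19173029 0.19205439 0.19165031 0.19213978]
a,L1,L2,e,h-Lt [ 0.0012  0.5965  0.4668 -0.005  -0.1686] sv [3.87  3.16  0.143 0.129 0.063] err 0.002121046100294066
223 [ 26 243 134 149 155 159 161 162 161 158 235 245 239 229 214 193 166 144
 137 105  46  39  25  27  43  45  44  44  45  47  44  45  46  46  35  25
  23  22 102 100  86  85]
225 [ 37 133 135 146 156 159 162 163 159 238 250 246 240 232 220 200 174 149
 139 130  46  22  26  21  43  45  41  46  46  36  45  47  32  46  42  22
  27  24  58 106  90  82]
283 [ 76  73 133 158 158 163 160 165 103  28  23  22  64 249 171 144 149 152
 154 156 156 154 154 150 146 142 137  72  44  36  47  47  42  47  44  44
  34  45  48  35  45  45]
285 [ 79  74 113 150 154 159 167 164 151  38  27  24  42 248 130 142 148 152
 154 156 156 155 154 157 178 184 167 146 118  75  46  48  38  45  48  31
  46  46  42  46  43  46]
366 [116 114 146 159 174  76  78  77  77 133 172 171 178 179 172 166 174 172
 162 112  36  25  26  44  50 131 131 141 147 152 155 154 149  92  33  47
  38  21  21  25  45  36]
368 [120 113 147 158 172  94  76  78  81 134 172 173 170 170 171 163 176 166
 158 162  41  23  24  25  46 104 134 140 143 145 132  94  53  44  46  42
  23  23  24  33  37  29]
```

The end faces show a curved interior gradient, so the mouths are confirmed at -y. The fit gives L1≈0.60, L2≈0.47 and a lateral offset of 0.19. I'll take a 35° lean and check the joint directions while going over beaker 0.

```bash
cat >> h.py <<'E'
def pickR(m,th):
    m=np.array(m)/np.linalg.norm(m); t=np.radians(th); Z=np.array([0,0,1.]); m=np.array([m[0],m[1],0])
    z=m*np.sin(t)-Z*np.cos(t); x=m*np.cos(t)+Z*np.sin(t); return np.c_[x,np.cross(z,x),z]
def hangR(phi,th):
    t=np.radians(th); f=np.array([np.cos(np.radians(phi)),np.sin(np.radians(phi)),0]); Z=np.array([0,0,1.])
    z=f*np.cos(t)-Z*np.sin(t); x=-f*np.sin(t)-Z*np.cos(t); return np.c_[x,np.cross(z,x),z]
E
python3 - <<'E'
from h import *
s=r.get_state()
G=pickR([.213,-.977],35); g=np.array([.474,.2115,.043]); T=g+.019*G[:,2]; H=T-.12*G[:,2]
print(T,H, Ro.from_matrix(G).as_euler('xyz',degrees=True))
plan([H[0],H[1],.24],s['eef_rot'],n=4)
R=Ro.from_euler('xyz',[180,0,-28.6],degrees=True); print(np.degrees((R.inv()*Ro.from_euler('xyz',[180,0,-77.7],degrees=True)).as_rotvec()),np.degrees((Ro.from_euler('xyz',[180,0,-77.7],degrees=True).inv()*Ro.from_matrix(G)).as_rotvec()))
E
```

```text
[0.47632138 0.20085216 0.02743611] [0.46166002 0.26810169 0.12573436] [-180.          -35.          -77.70114483]
n 4 t 12.45 dist [-0.1952  0.0129 -0.0019] rot [0. 0. 0.]
[np.float64(-0.296), np.float64(0.137), np.float64(0.001), np.float64(0.0), np.float64(0.0), np.float64(0.0)]
[np.float64(-0.296), np.float64(0.137), np.float64(0.001), np.float64(0.0), np.float64(0.0), np.float64(0.0)]
[np.float64(-0.296), np.float64(0.137), np.float64(0.001), np.float64(0.0), np.float64(0.0), np.float64(0.0)]
[np.float64(-0.296), np.float64(0.137), np.float64(0.001), np.float64(0.0), np.float64(0.0), np.float64(0.0)]
[ 0.00000000e+00 -6.01301578e-15  4.91000000e+01] [-3.49668463e-04  3.50000000e+01  1.10900668e-03]
```

Emit:
play_rows([
  {"slide":[-0.3,0.14,0],"delta_rot":[0,0,0],"fingers":1},
  {"slide":[-0.3,0.14,0],"delta_rot":[0,0,0],"fingers":1},
  {"slide":[-0.3,0.14,0],"delta_rot":[0,0,0],"fingers":1},
  {"slide":[-0.29,0.14,0],"delta_rot":[0,0,0],"fingers":1},
  {"slide":[0,0,0],"delta_rot":[0,0,1],"fingers":1},
  {"slide":[0,0,0],"delta_rot":[0,0,1],"fingers":1},
  {"slide":[0,0,0],"delta_rot":[0,0,1],"fingers":1},
  {"slide":[0,0,0],"delta_rot":[0,0,1],"fingers":1},
])

```text
time_s: 13.45
tcp_pos: [0.4578, 0.266, 0.2361]
eef_rot: [179.9, 0.0, -47.1]
contact_force: [-0.2, 0.2, -0.1]
gripper_width: 0.0875
gripper_force: 0.0
```

Emit:
play_rows([
  {"slide":[0,0,0],"delta_rot":[0,0,1],"fingers":1},
  {"slide":[0,0,0],"delta_rot":[0,0,1],"fingers":1},
  {"slide":[0,0,0],"delta_rot":[0,0,1],"fingers":1},
  {"slide":[0,0,0],"delta_rot":[0,0,1],"fingers":1},
  {"slide":[0,0,0],"delta_rot":[0,0,1],"fingers":1},
  {"slide":[0,0,0],"delta_rot":[0,0,1],"fingers":1},
  {"slide":[0,0,0],"delta_rot":[0,0,0.7],"fingers":1},
])

```text
time_s: 14.32
tcp_pos: [0.4578, 0.266, 0.236]
eef_rot: [179.9, -0.0, -77.8]
contact_force: [-0.3, -0.4, 0.2]
gripper_width: 0.0879
gripper_force: 0.0
```

Emit:
play_rows([
  {"slide":[0,0,0],"delta_rot":[0,1,0],"fingers":1},
  {"slide":[0,0,0],"delta_rot":[0,1,0],"fingers":1},
  {"slide":[0,0,0],"delta_rot":[0,1,0],"fingers":1},
  {"slide":[0,0,0],"delta_rot":[0,1,0],"fingers":1},
  {"slide":[0,0,0],"delta_rot":[0,1,0],"fingers":1},
  {"slide":[0,0,0],"delta_rot":[0,1,0],"fingers":1},
  {"slide":[0,0,0],"delta_rot":[0,1,0],"fingers":1},
  {"slide":[0,0,0],"delta_rot":[0,0.64,0],"fingers":1},
])

```text
time_s: 15.32
tcp_pos: [0.4578, 0.2662, 0.2359]
eef_rot: [179.9, -35.2, -77.6]
contact_force: [-0.6, -0.1, 0.8]
gripper_width: 0.0878
gripper_force: 0.0
```

```bash
python3 - <<'E'
from h import *
s=r.get_state(); print(s['tcp_pos'],s['eef_rot'],s['joints'],s['gripper_width'])
G=pickR([.213,-.977],35); g=np.array([.474,.2115,.043]); T=g+.019*G[:,2]; plan(T,G)
c=save("wrist","pics/w5.png")
for k in(-.044,.044):
  print(proj(c,np.array([.4785+.213*k,.192-.977*k,.0385])))
E
```

```text
[0.45783021 0.26620181 0.23592918] [179.89338912 -35.22667595 -77.59067396] [ 65.90444119  18.82424549 -17.77888575  20.11379377 -83.45512316
 -61.25469889] 0.08776668358849028
n 4 t 15.32 dist [ 0.0185 -0.0653 -0.2085] rot [ 0.  -0.2  0.1]
[np.float64(-0.108), np.float64(-0.007), np.float64(0.349), np.float64(0.002), np.float64(-0.012), np.float64(0.005)]
[np.float64(-0.108), np.float64(-0.007), np.float64(0.349), np.float64(0.002), np.float64(-0.012), np.float64(0.005)]
[np.float64(-0.107), np.float64(-0.007), np.float64(0.349), np.float64(0.002), np.float64(-0.012), np.float64(0.005)]
[np.float64(-0.107), np.float64(-0.007), np.float64(0.349), np.float64(0.002), np.float64(-0.012), np.float64(0.005)]
(np.float64(316.02138238096217), np.float64(289.593789356708))
(np.float64(316.4298387976156), np.float64(209.29378892000773))
```

View pics/w5.png

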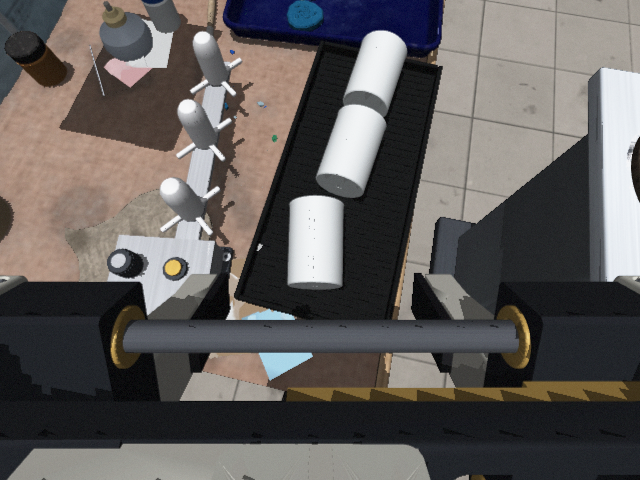

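Wrist view: beaker 0 spans (290–343, 195–288), on my prediction. Behind it, beakers 1 and 2 show closed bases at +y. I'll check the full FK model and the joint limits for the hang poses.

```bash
cat > fk.py <<'E'
import numpy as np
from scipy.spatial.transform import Rotation as Ro
from scipy.optimize import least_squares
C=np.array([[0,0,1],[-1,0,0],[0,-1,0]])*1.0
P=dict(lat=.1918,L1=.5965,L2=.4668,Lt=.31,H=-.1686,s4=1)
def fk(j,P=P):
    j1,j2,j3,j4,j5,j6=np.radians(j); d=j2-j3
    A=Ro.from_euler('z',j1); 
    W=A.apply([P['L1']*np.sin(j2)+P['L2']*np.cos(d),-P['lat'],P['H']+P['Lt']+P['L1']*np.cos(j2)-P['L2']*np.sin(d)])
    R=(A*Ro.from_euler('y',d)*Ro.from_euler('x',P['s4']*j4)*Ro.from_euler('y',-j5)).as_matrix()@C@Ro.from_euler('z',-j6).as_matrix()
    return W+P['Lt']*R[:,2],R
lo=np.array([-176,-82,-58.2,-173.8,-174.7,-.2+0]);lo=np.array([-176.03,-82.01,-58.28,-173.87,-174.79,-173.66]);hi=np.array([176.03,121.73,71.71,95.51,-.11,173.66])
def ik(p,R,j0,P=P):
    f=lambda j:np.r_[(fk(j,P)[0]-p)*10,(fk(j,P)[1]-R).ravel()]
    s=least_squares(f,np.clip(j0,lo+.5,hi-.5),bounds=(lo,hi)); return s.x,np.abs(s.fun).max()
E
python3 - <<'E'
from fk import *
J=[65.90444119,18.82424549,-17.77888575,20.11379377,-83.45512316,-61.25469889]
Rm=Ro.from_euler('xyz',[179.893,-35.227,-77.591],degrees=True).as_matrix()
for s4 in(1,-1):
    for Lt in(.25,.3,.35,.4):
        p,R=fk(J,dict(P,s4=s4,Lt=Lt)); print(s4,Lt,p.round(4),np.degrees(Ro.from_matrix(R.T@Rm).magnitude()).round(2))
E
```

```text
1 0.25 [0.2813 0.3683 0.1634] 40.23
1 0.3 [0.2562 0.354  0.1726] 40.23
1 0.35 [0.2311 0.3398 0.1818] 40.23
1 0.4 [0.206  0.3256 0.1909] 40.23
-1 0.25 [0.4372 0.2985 0.1634] 0.0
-1 0.3 [0.4433 0.2704 0.1726] 0.0
-1 0.35 [0.4494 0.2422 0.1818] 0.0
-1 0.4 [0.4555 0.214  0.1909] 0.0
```

```bash
python3 - <<'E'
from fk import *
D=[([.2993,.6044,.2256],[80.163,20.592,.634,-.02,-70.136,-16.507]),([.6067,.2249,.2501],[37.576,17.216,-1.046,0,-71.783,10.515]),([.6184,.1812,.2261],[33.671,17.450,-3.895,.04,-68.217,-24.51]),([.5901,.2850,.1445],[42.784,22.155,-8.072,-.02,-59.887,18.54]),([.6562,.2548,.2411],[37.061,22.677,5.754,.05,-72.814,24.30]),([.45783,.2662,.23593],[65.9044,18.8242,-17.7789,20.1138,-83.4551,-61.2547])]
def f2(j,q):
    a,h,L1,L2,e,lat,Lt,lw=q
    j1,j2,j3,j4,j5,j6=np.radians(j); d=j2-j3; A=Ro.from_euler('z',j1)
    F=A*Ro.from_euler('y',d); F4=F*Ro.from_euler('x',-j4); R5=F4*Ro.from_euler('y',-j5)
    return A.apply([a+L1*np.sin(j2),-lat,h+L1*np.cos(j2)])+F.apply([L2,0,e])+F4.apply([0,-lw,0])+R5.apply([Lt,0,0])
for reg in (1e-3,3e-2):
    q0=np.array([0,.15,.6,.5,0,.1,.3,.09])
    s=least_squares(lambda q:np.r_[np.concatenate([f2(j,q)-p for p,j in D]),reg*1e-1*(q-q0)],q0)
    print(s.x.round(4),np.abs(s.fun[:18]).max())
E
```

```text
[0.000e+00 1.987e-01 6.015e-01 4.635e-01 2.000e-04 0.000e+00 3.781e-01
 1.918e-01] 4.280566256581464e-05
[1.000e-04 1.987e-01 6.015e-01 4.634e-01 2.000e-04 1.000e-04 3.781e-01
 1.917e-01] 4.4810548759044444e-05
```

```bash
cat > fk.py <<'E'
import numpy as np
from scipy.spatial.transform import Rotation as Ro
from scipy.optimize import least_squares
C=np.array([[0,0,1],[-1,0,0],[0,-1,0]])*1.0
def fk(j):
    j1,j2,j3,j4,j5,j6=np.radians(j); d=j2-j3; A=Ro.from_euler('z',j1)
    F=A*Ro.from_euler('y',d); F4=F*Ro.from_euler('x',-j4); R5=F4*Ro.from_euler('y',-j5)
    p=A.apply([.6015*np.sin(j2),0,.1987+.6015*np.cos(j2)])+F.apply([.4635,0,0])+F4.apply([0,-.1918,0])+R5.apply([.3781,0,0])
    return p,R5.as_matrix()@C@Ro.from_euler('z',-j6).as_matrix()
lo=np.array([-176.03,-82.01,-58.28,-173.87,-174.79,-173.66]);hi=np.array([176.03,121.73,71.71,95.51,-.11,173.66])
def ik(p,R,j0):
    f=lambda j:np.r_[(fk(j)[0]-p)*10,(fk(j)[1]-R).ravel()]
    s=least_squares(f,np.clip(j0,lo+.5,hi-.5),bounds=(lo,hi)); return s.x,np.abs(s.fun).max()
def path(p0,R0,p1,R1,j,n=30):
    """joints along a straight move with even turn; returns worst error, end joints, and min margins"""
    rv=Ro.from_matrix(R0.T@R1).as_rotvec(); w=0; mj=[]
    for i in range(n+1):
        k=i/n; jn,e=ik(p0+(p1-p0)*k,R0@Ro.from_rotvec(rv*k).as_matrix(),j); w=max(w,e); mj.append(jn); j=jn
    mj=np.array(mj); return w,j,np.abs(np.diff(mj,axis=0)).max(0),np.minimum(mj-lo,hi-mj).min(0)
E
python3 - <<'E'
from fk import *; from h import pickR,hangR
j=[65.904,18.824,-17.779,20.114,-83.455,-61.255]
R0=pickR([.213,-.977],35); p0=np.array([.461,.268,.235])
np.set_printoptions(precision=0,suppress=True)
piv=np.array([.609,.247]); ad=np.array([np.cos(np.radians(-81)),np.sin(np.radians(-81))])
for th in(35,45):
  R0=pickR([.213,-.977],th)
  for phi in (-60,-40,-20,0,60,90,120):
    for k in(0,2):
      R1=hangR(phi,th); pg=piv+ad*(.068+.088*k); g=np.r_[pg,.111]
      t=g+.019*R1[:,2]; up=t+[0,0,.09]
      w,jn,st,mg=path(p0,R0,up,R1,j); j2,e=ik(t,R1,jn)
      print(th,phi,k,'err %.3f %.3f'%(w,e),jn,j2,'step',st,'mg',mg)
E
```

```text
35 -60 0 err 0.556 0.605 [  42.   21.  -14.   22.  -65. -174.] [  40.   26.  -17.   19.  -57. -174.] step [2. 1. 2. 2. 2. 7.] mg [110.  97.  22.  50.  64.   0.]
35 -60 2 err 0.469 0.541 [  27.   16.  -24.   28.  -53. -174.] [  25.   22.  -26.   26.  -45. -174.] step [2. 1. 2. 2. 2. 7.] mg [110.  93.  13.  42.  53.   0.]
35 -40 0 err 0.450 0.525 [  42.   14.  -27.   31.  -49. -174.] [  40.   21.  -29.   28.  -42. -174.] step [2. 1. 2. 3. 2. 7.] mg [110.  92.  13.  41.  49.   0.]
35 -40 2 err 0.380 0.466 [  25.   10.  -37.   40.  -36. -174.] [  23.   17.  -38.   38.  -29. -174.] step [2. 1. 2. 5. 2. 8.] mg [110.  88.   6.  29.  36.   0.]
35 -20 0 err 0.362 0.453 [  40.    8.  -40.   43.  -32. -174.] [  37.   16.  -40.   41.  -26. -174.] step [2. 1. 2. 6. 3. 9.] mg [110.  87.   6.  28.  32.   0.]
35 -20 2 err 0.306 0.409 [  17.    5.  -48.   58.  -18. -174.] [  16.   13.  -47.   56.  -14. -174.] step [ 6.  1.  2. 11.  3. 10.] mg [110.  83.   0.   9.  18.   0.]
35 0 0 err 0.298 0.403 [  30.    5.  -49.   62.  -14. -174.] [  29.   13.  -49.   61.  -10. -174.] step [ 8.  1.  3. 17.  5. 14.
[... 2595 characters left out ...]
0.   3.] [-11.  24.  -9. -55. -55.  13.] step [4. 2. 1. 4. 2. 4.] mg [108.  89.  35.  72.  48. 109.]
45 90 0 err 0.000 0.000 [  5.  22.   1. -48. -72.  12.] [  4.  29.  -2. -50. -66.  20.] step [3. 1. 1. 4. 2. 4.] mg [108.  93.  41.  72.  60. 109.]
45 90 2 err 0.000 0.000 [-10.  28.  10. -45. -84.  20.] [-10.  33.   6. -46. -77.  26.] step [3. 2. 2. 4. 2. 4.] mg [108.  92.  38.  72.  61. 109.]
45 120 0 err 0.000 0.000 [  8.  33.  16. -41. -93.  27.] [  8.  38.  13. -41. -87.  33.] step [2. 2. 2. 3. 2. 4.] mg [108.  89.  41.  72.  70. 109.]
45 120 2 err 0.000 0.000 [  -4.   37.   24.  -37. -103.   35.] [ -4.  42.  20. -36. -96.  40.] step [3. 2. 3. 3. 3. 5.] mg [108.  84.  39.  72.  68. 109.]
```

```bash
sed -i 's/x=m\*np.cos(t)+Z\*np.sin(t)/x=-m*np.cos(t)-Z*np.sin(t)/; s/x=-f\*np.sin(t)-Z\*np.cos(t)/x=f*np.sin(t)+Z*np.cos(t)/' h.py
python3 - <<'E'
from fk import *; from h import pickR,hangR
np.set_printoptions(precision=0,suppress=True)
piv=np.array([.609,.247]); ad=np.array([np.cos(np.radians(-81)),np.sin(np.radians(-81))])
for k,pp,m in((2,[.461,.268,.235],[.213,-.977]),(1,[.46,.13,.2],[-.105,-.995]),(0,[.45,.02,.2],[-.12,-.99])):
  for th in (35,42):
    R0=pickR(m,th); p0=np.array(pp); j,e=ik(p0,R0,[60,19,-18,20,-83,119])
    print('PICK',j,e)
    for phi in (-30,-20,-10):
      R1=hangR(phi,th); g=np.r_[piv+ad*(.068+.088*k),.113]
      t=g+.019*R1[:,2]; up=t+[0,0,.08]
      w,jn,st,mg=path(p0,R0,up,R1,j); j2,e=ik(t,R1,jn)
      print(th,phi,k,'err %.3f %.3f'%(w,e),jn,j2,'step',st,'mg',mg)
E
```

```text
PICK [ 66.  19. -17.  20. -83. 119.] 3.0198538114589724e-11
35 -30 2 err 0.144 0.216 [ 21.  12. -55.  96. -42. -52.] [ 22.  21. -54.  96. -44. -58.] step [4. 1. 2. 8. 3. 9.] mg [110.  85.   0.   0.  32.  55.]
35 -20 2 err 0.208 0.288 [ 17.   9. -54.  96. -32. -39.] [ 18.  18. -54.  96. -36. -45.] step [ 6.  1.  3. 11.  3. 10.] mg [110.  83.   0.   0.  22.  55.]
35 -10 2 err 0.253 0.343 [ 10.   6. -53.  96. -19. -24.] [ 12.  14. -53.  96. -22. -28.] step [ 8.  1.  3. 15.  5. 12.] mg [110.  82.   0.   0.  14.  55.]
PICK [ 67.  22. -17.  23. -87. 116.] 1.0613260270631031e-11
42 -30 2 err 0.090 0.171 [ 17.  10. -54.  96. -34. -47.] [ 18.  18. -54.  96. -36. -52.] step [4. 1. 2. 8. 3. 9.] mg [109.  88.   1.   0.  30.  57.]
42 -20 2 err 0.148 0.236 [ 13.   8. -54.  96. -25. -34.] [ 14.  16. -53.  96. -28. -39.] step [ 7.  1.  2. 12.  3. 11.] mg [109.  85.   1.   0.  22.  57.]
42 -10 2 err 0.188 0.283 [  7.   6. -53.  96. -14. -21.] [  8.  13. -53.  96. -16. -24.] step [ 9.  1.  3. 17.  5. 13.] mg [109.  83.   1.   0.  14.  57.]
PICK [ 54.  17. -24.  17. -80. 113.] 1.6660978152671646e-12
35
[... 1306 characters left out ...]
 [130.  84.   0.   0.  28.  57.]
35 -10 0 err 0.144 0.223 [ 35.  11. -55.  96. -38. -47.] [ 37.  19. -54.  96. -41. -53.] step [ 5.  2.  3. 12.  3. 11.] mg [130.  82.   0.   0.  20.  57.]
PICK [ 48.  15. -33.  23. -79. 113.] 3.9991773781444806e-11
42 -30 0 err 0.000 0.033 [ 40.  13. -53.  88. -44. -58.] [ 37.  21. -55.  96. -44. -68.] step [1. 1. 2. 5. 2. 8.] mg [128.  89.   5.   8.  40.  61.]
42 -20 0 err 0.041 0.105 [ 34.  11. -55.  96. -38. -53.] [ 35.  19. -54.  96. -39. -58.] step [2. 1. 2. 8. 3. 9.] mg [128.  87.   2.   0.  31.  61.]
42 -10 0 err 0.099 0.167 [ 31.   9. -54.  96. -31. -42.] [ 32.  17. -54.  96. -33. -47.] step [ 5.  1.  2. 14.  3. 12.] mg [128.  85.   1.   0.  21.  61.]
```

```bash
cat > scan.py <<'E'
from fk import *; from h import pickR,hangR
np.set_printoptions(precision=0,suppress=True)
piv=np.array([.609,.247]); ad=np.array([np.cos(np.radians(-81)),np.sin(np.radians(-81))])
def pts(j):
    p,R=fk(j); O=[]
    for b in np.arange(.066,.26,.03):
        for y in(-.097,-.05,0,.05,.097):
            for x in(-.039,.039): O.append((p-b*R[:,2]+y*R[:,1]+x*R[:,0],.0))
    w=p-.3781*R[:,2]; j1,j2,j3,j4,_,_=np.radians(j); A=Ro.from_euler('z',j1); F=A*Ro.from_euler('y',j2-j3); F4=F*Ro.from_euler('x',-j4)
    v=w-F4.apply([0,-.1918,0]); e=v-F.apply([.4635,0,0])
    for a,b in((p-.25*R[:,2],w),(w,v),(v,e)):
        for k in np.linspace(0,1,12): O.append((a+(b-a)*k,.06))
    return O
def lamp(j):
    lo_,hi_=np.array([.46,-.6,.21]),np.array([.53,-.10,.29])
    return min(np.linalg.norm(np.maximum(np.maximum(lo_-q,q-hi_),0))-rad for q,rad in pts(j))
def lowest(j): return min(q[2]-rad for q,rad in pts(j))
if __name__=='__main__':
  X=np.diag([-1,-1,1.])
  for k in(0,1,2):
    for th in(35,45,55):
      for phi in(-75,-60,-45,0,10,20,30,45,60,90):
        best=None
        for case in 'AB':
          R1=hangR(phi,th)@(X if case=='A' else np.eye(3)); g=np.r_[piv+ad*(.068+.088*k),.113]; t=g+.019*R1[:,2]
          for s in([30,25,-20,60,-50,0],[0,25,-15,-70,-50,10],[0,25,-40,-120,-30,60],[30,25,-20,60,-50,100]):
            j,e=ik(t,R1,s); ju,e2=ik(t+[0,0,.08],R1,j)
            if e<1e-3 and e2<1e-3: print(k,th,phi,case,j,'up',ju,'lamp %.3f %.3f'%(lamp(j),lamp(ju))); break
E
python3 scan.py
```

```text
0 35 -75 A [ 52.  38. -25.  43. -73. 112.] up [ 52.  33. -22.  42. -80. 118.] lamp 0.273 0.270
0 35 -75 B [ 52.  38. -25.  43. -73. -68.] up [ 52.  33. -22.  42. -80. -62.] lamp 0.273 0.270
0 35 -60 A [ 52.  33. -38.  58. -64. 110.] up [ 53.  27. -34.  54. -69. 118.] lamp 0.248 0.245
0 35 -60 B [ 52.  33. -38.  58. -64. -70.] up [ 53.  27. -34.  54. -69. -62.] lamp 0.248 0.245
0 35 -45 A [ 47.  28. -50.  80. -56. 105.] up [ 50.  21. -46.  71. -60. 116.] lamp 0.226 0.223
0 35 -45 B [ 47.  28. -50.  80. -56. -75.] up [ 50.  21. -46.  71. -60. -64.] lamp 0.226 0.223
0 35 30 A [  -1.   16.  -28. -101.  -25.   31.] up [ 15.   6. -26. -71. -13. -10.] lamp 0.090 0.092
0 35 45 A [ -1.  19. -23. -85. -37.  24.] up [  5.  10. -21. -72. -34.   4.] lamp 0.031 0.065
0 35 60 A [ -3.  23. -16. -74. -49.  24.] up [ -0.  15. -14. -67. -50.  11.] lamp -0.022 0.041
0 35 60 B [  -3.   23.  -16.  -74.  -49. -156.] up [  -0.   15.  -14.  -67.  -50. -169.] lamp -0.022 0.041
0 35 90 A [ -1.  32.  -0. -59. -73.  28.] up [ -1.  26.   2. -57. -77.  21.] lamp 0.031 0.061
0 35 90 B [  -1.   32.   -0.  -59.  -73.
[... 9172 characters left out ...]
6. 100.] lamp 0.000 0.027
2 55 30 A [  8.  15. -23. -35. -23. -39.] up [ 10.   9. -22. -25. -28. -51.] lamp -0.018 0.036
2 55 30 B [  8.  15. -23. -35. -23. 141.] up [ 10.   9. -22. -25. -28. 129.] lamp -0.018 0.036
2 55 45 A [  0.  18. -16. -42. -37. -16.] up [  2.  12. -14. -35. -43. -25.] lamp -0.031 0.036
2 55 45 B [  0.  18. -16. -42. -37. 164.] up [  2.  12. -14. -35. -43. 155.] lamp -0.031 0.036
2 55 60 A [ -3.  22.  -9. -42. -50.  -1.] up [ -2.  16.  -7. -38. -56.  -9.] lamp -0.008 0.029
2 55 90 A [ -4.  30.   3. -37. -71.  19.] up [ -4.  25.   7. -36. -77.  14.] lamp 0.020 0.020
2 55 90 B [  -4.   30.    3.  -37.  -71. -161.] up [  -4.   25.    7.  -36.  -77. -166.] lamp 0.020 0.020
```

The workable solution is camera side down at the pick (half turn), a 40° lean, and hanging from azimuth about -60°, outer peg first. Turning the tool half a turn.

Emit:
play_rows([
  {"slide":[0,0,0],"delta_rot":[0,0,-1],"fingers":1},
  {"slide":[0,0,0],"delta_rot":[0,0,-1],"fingers":1},
  {"slide":[0,0,0],"delta_rot":[0,0,-1],"fingers":1},
  {"slide":[0,0,0],"delta_rot":[0,0,-1],"fingers":1},
  {"slide":[0,0,0],"delta_rot":[0,0,-1],"fingers":1},
  {"slide":[0,0,0],"delta_rot":[0,0,-1],"fingers":1},
  {"slide":[0,0,0],"delta_rot":[0,0,-1],"fingers":1},
  {"slide":[0,0,0],"delta_rot":[0,0,-1],"fingers":1},
])

```text
time_s: 16.38
tcp_pos: [0.4581, 0.266, 0.2369]
eef_rot: [157.3, -27.3, -35.3]
contact_force: [-0.2, -0.5, 0.3]
gripper_width: 0.0877
gripper_force: 0.0
```

Emit:
play_rows([
  {"slide":[0,0,0],"delta_rot":[0,0,-1],"fingers":1},
  {"slide":[0,0,0],"delta_rot":[0,0,-1],"fingers":1},
  {"slide":[0,0,0],"delta_rot":[0,0,-1],"fingers":1},
  {"slide":[0,0,0],"delta_rot":[0,0,-1],"fingers":1},
  {"slide":[0,0,0],"delta_rot":[0,0,-1],"fingers":1},
  {"slide":[0,0,0],"delta_rot":[0,0,-1],"fingers":1},
  {"slide":[0,0,0],"delta_rot":[0,0,-1],"fingers":1},
  {"slide":[0,0,0],"delta_rot":[0,0,-1],"fingers":1},
])

```text
time_s: 17.38
tcp_pos: [0.4581, 0.2659, 0.2369]
eef_rot: [146.2, -9.4, -1.4]
contact_force: [-0.1, -0.4, 0.0]
gripper_width: 0.0878
gripper_force: 0.0
```

Emit:
play_rows([
  {"slide":[0,0,0],"delta_rot":[0,0,-1],"fingers":1},
  {"slide":[0,0,0],"delta_rot":[0,0,-1],"fingers":1},
  {"slide":[0,0,0],"delta_rot":[0,0,-1],"fingers":1},
  {"slide":[0,0,0],"delta_rot":[0,0,-1],"fingers":1},
  {"slide":[0,0,0],"delta_rot":[0,0,-1],"fingers":1},
  {"slide":[0,0,0],"delta_rot":[0,0,-1],"fingers":1},
  {"slide":[0,0,0],"delta_rot":[0,0,-1],"fingers":1},
  {"slide":[0,0,0],"delta_rot":[0,0,-1],"fingers":1},
])

```text
time_s: 18.38
tcp_pos: [0.4581, 0.2659, 0.2369]
eef_rot: [146.7, 11.4, 29.0]
contact_force: [-0.2, 0.3, 0.6]
gripper_width: 0.0876
gripper_force: 0.0
```

Emit:
play_rows([
  {"slide":[0,0,0],"delta_rot":[0,0,-1],"fingers":1},
  {"slide":[0,0,0],"delta_rot":[0,0,-1],"fingers":1},
  {"slide":[0,0,0],"delta_rot":[0,0,-1],"fingers":1},
  {"slide":[0,0,0],"delta_rot":[0,0,-1],"fingers":1},
  {"slide":[0,0,0],"delta_rot":[0,0,-1],"fingers":1},
  {"slide":[0,0,0],"delta_rot":[0,0,-1],"fingers":1},
  {"slide":[0,0,0],"delta_rot":[0,0,-1],"fingers":1},
  {"slide":[0,0,0],"delta_rot":[0,0,-1],"fingers":1},
])

```text
time_s: 19.38
tcp_pos: [0.4581, 0.2659, 0.2369]
eef_rot: [159.1, 28.7, 63.7]
contact_force: [-1.1, 0.0, 0.4]
gripper_width: 0.0874
gripper_force: 0.0
```

Emit:
play_rows([
  {"slide":[0,0,0],"delta_rot":[0,0,-1],"fingers":1},
  {"slide":[0,0,0],"delta_rot":[0,0,-1],"fingers":1},
  {"slide":[0,0,0],"delta_rot":[0,0,-1],"fingers":1},
  {"slide":[0,0,0],"delta_rot":[0,0,-1],"fingers":1},
  {"slide":[0,0,0],"delta_rot":[0,0,-1],"fingers":1},
  {"slide":[0,0,0],"delta_rot":[0,0,-1],"fingers":1},
  {"slide":[0,0,0],"delta_rot":[0,0,-1],"fingers":1},
  {"slide":[0,0,0],"delta_rot":[0,-1,-0.3],"fingers":1},
])

```text
time_s: 20.38
tcp_pos: [0.4585, 0.2656, 0.2382]
eef_rot: [-179.9, 39.5, 102.5]
contact_force: [0.6, 1.0, -0.4]
gripper_width: 0.0874
gripper_force: 0.0
```

```bash
cat >> h.py <<'E'
def beakers(tag):
    c=save("top",f"pics/{tag}.png"); im=c['image']
    m=(im.min(2)>150).astype('uint8'); m[:290]=0; m[378:]=0; m[:,:222]=0; m[:,408:]=0
    m=cv2.morphologyEx(m,cv2.MORPH_OPEN,np.ones((5,5)))
    n,l,st,ce=cv2.connectedComponentsWithStats(m)
    for i in range(1,n):
        if st[i,4]<250: continue
        ys,xs=np.nonzero(l==i); q=cv2.minAreaRect(np.c_[xs,ys].astype('float32')); P=cv2.boxPoints(q)
        u=cv2.PCACompute(np.c_[xs,ys].astype(float),None)[1][0]; u*=np.sign(u[0]); a=np.array(q[0])
        A,B=atz(c,*(a-20*u),.04),atz(c,*(a+20*u),.04); m_=(B-A)/np.linalg.norm(B-A)
        print('area',st[i,4],'size',np.round(q[1],1),'centre',atz(c,*a,.04)[:2].round(4),'m',m_[:2].round(3))
E
python3 - <<'E'
from h import *
beakers('t6')
s=r.get_state(); print(s['tcp_pos'],s['eef_rot'],s['joints'])
G=pickR([.213,-.977],40); g=np.array([.474,.2115,.044]); T=g+.019*G[:,2]; plan(T-.1*G[:,2],G); plan(T,G)
E
```

```text
area 1382 size [29.3 49.1] centre [0.4788 0.1916] m [ 0.205 -0.979]
area 1338 size [46.3 29.4] centre [0.4633 0.0732] m [-0.11  -0.994]
area 1345 size [46.6 29.4] centre [ 0.454  -0.0407] m [-0.121 -0.993]
[0.45808904 0.26596146 0.23645558] [-179.68970699   39.93118037  102.67807122] [ 67.02234905  21.00228953 -17.6569891   21.75497533 -86.0263349
 117.17192726]
n 3 t 20.43 dist [ 0.0048 -0.0036 -0.1304] rot [-0.1 -0.1  0.3]
[np.float64(0.178), np.float64(0.01), np.float64(0.229), np.float64(-0.005), np.float64(-0.005), np.float64(0.021)]
[np.float64(0.178), np.float64(0.01), np.float64(0.229), np.float64(-0.005), np.float64(-0.005), np.float64(0.021)]
[np.float64(0.178), np.float64(0.009), np.float64(0.229), np.float64(-0.005), np.float64(-0.005), np.float64(0.021)]
n 4 t 20.43 dist [ 0.0185 -0.0664 -0.207 ] rot [-0.1 -0.1  0.3]
[np.float64(0.133), np.float64(0.008), np.float64(0.338), np.float64(-0.004), np.float64(-0.004), np.float64(0.016)]
[np.float64(0.134), np.float64(0.007), np.float64(0.338), np.float64(-0.004), np.float64(-0.004), np.float64(0.016)]
[np.float64(0.134), np.float64(0.007), np.float64(0.338), np.float64(-0.004), np.float64(-0.004), np.float64(0.016)]
[np.float64(0.134), np.float64(0.007), np.float64(0.338), np.float64(-0.004), np.float64(-0.004), np.float64(0.016)]
```

Emit:
play_rows([
  {"slide":[0.18,0.01,0.23],"delta_rot":[0,0,0],"fingers":1},
  {"slide":[0.18,0.01,0.23],"delta_rot":[0,0,0],"fingers":1},
  {"slide":[0.175,0.01,0.23],"delta_rot":[0,0,0],"fingers":1},
  {"slide":[0,0,0.25],"delta_rot":[0,0,0],"fingers":1},
  {"slide":[0,0,0.25],"delta_rot":[0,0,0],"fingers":1},
  {"slide":[0,0,0],"delta_rot":[0,0,0],"fingers":1},
])

```text
time_s: 21.18
tcp_pos: [0.4723, 0.2132, 0.0468]
eef_rot: [-179.6, 39.7, 102.5]
contact_force: [-0.5, 0.7, 0.8]
gripper_width: 0.088
gripper_force: 0.0
```

```bash
python3 - <<'E'
from h import *
G=pickR([.21,-.978],40); g=np.array([.474,.2115,.044]); T=g+.019*G[:,2]; plan(T,G)
E
```

```text
n 1 t 21.18 dist [ 0.0042 -0.0136 -0.0173] rot [-0.2 -0.3  0.3]
[np.float64(0.001), np.float64(0.009), np.float64(0.149), np.float64(-0.036), np.float64(-0.055), np.float64(0.067)]
```

Force is clear. Last approach, then grip.

Emit:
play_rows([
  {"slide":[0,0.01,0.1],"delta_rot":[0,0,0],"fingers":1},
  {"slide":[0,0,0.05],"delta_rot":[0,0,0],"fingers":1},
  {"slide":[0,0,0],"delta_rot":[0,0,0],"fingers":0.3},
  {"slide":[0,0,0],"delta_rot":[0,0,0],"fingers":0.2},
  {"slide":[0,0,0],"delta_rot":[0,0,0],"fingers":0},
  {"slide":[0,0,0],"delta_rot":[0,0,0],"fingers":0},
  {"slide":[0,0,0],"delta_rot":[0,0,0],"fingers":0},
], squeeze=15)

```text
time_s: 22.05
tcp_pos: [0.4779, 0.203, 0.0312]
eef_rot: [-179.9, 39.6, 102.5]
contact_force: [-0.2, 2.0, 2.4]
gripper_width: 0.0572
gripper_force: 15.0
```

Emit:
play_rows([
  {"slide":[0,0,0],"delta_rot":[0,0,0],"fingers":0},
  {"slide":[-0.06,0,-0.08],"delta_rot":[0,0,0],"fingers":0},
  {"slide":[-0.18,0,-0.22],"delta_rot":[0,0,0],"fingers":0},
  {"slide":[-0.24,0,-0.29],"delta_rot":[0,0,0],"fingers":0},
  {"slide":[-0.24,0,-0.29],"delta_rot":[0,0,0],"fingers":0},
  {"slide":[-0.16,0,-0.19],"delta_rot":[0,0,0],"fingers":0},
], squeeze=25)

```text
time_s: 22.8
tcp_pos: [0.478, 0.2035, 0.2422]
eef_rot: [-180.0, 39.5, 102.4]
contact_force: [-0.3, 0.1, -0.8]
gripper_width: 0.0567
gripper_force: 24.9
```

```bash
cat > hang.py <<'E'
from h import *; from fk import *; import scan, sys
np.set_printoptions(precision=3,suppress=True)
piv=scan.piv; ad=scan.ad
def peg(k): return np.r_[piv+ad*(.068+.088*k),.047]
def rel(c,m,tp,er):
    """beaker mouth and axis in the tool frame from the pose at grasp"""
    R=Ro.from_euler('xyz',er,degrees=True).as_matrix(); m=np.r_[np.array(m)/np.linalg.norm(m),0]
    return R.T@(np.r_[c,.0375]+.044*m-np.array(tp)), R.T@m
def target(k,phi,mo,ax,dz):
    """tool pose that puts the mouth on peg k, dz over the seat, axis straight down"""
    R=hangR(phi,40); d=R@ax; c=np.cross(d,[0,0,-1]); a=np.arcsin(np.linalg.norm(c))
    R=Ro.from_rotvec(c/np.linalg.norm(c)*a).as_matrix()@R if a>1e-6 else R
    return peg(k)+[0,0,dz]-R@mo,R
E
python3 - <<'E'
from hang import *
s=r.get_state(); print(s['tcp_pos'],s['eef_rot'],s['joints'],s['gripper_width'])
mo,ax=rel([.4788,.1916],[.207,-.978],[.4779,.203,.0312],[-179.9,39.6,102.5]); print('mouth',mo,'axis',ax); np.savez('rel0.npz',mo=mo,ax=ax)
p0=np.array(s['tcp_pos']); R0=Ro.from_euler('xyz',s['eef_rot'],degrees=True).as_matrix()
for phi in(-60,-70):
    t,R=target(2,phi,mo,ax,.09)
    for mid in (p0+[0,0,.05],np.array([.5,.12,.26])):
        w,j,st,mg=path(p0,R0,mid,R,s['joints']); w2,j2,st2,mg2=path(mid,R,t,R,j); td,_=target(2,phi,mo,ax,0); j3,e=ik(td,R,j2)
        print(phi,w,w2,e,'t',t,td,mg,mg2,j3,'lamp',scan.lamp(j),scan.lamp(j2),scan.lamp(j3),'rv deg',np.degrees(Ro.from_matrix(R0.T@R).as_rotvec()))
E
```

```text
[0.478 0.203 0.242] [-179.972   39.452  102.414] [ 62.376  17.476 -22.667  24.309 -82.78  119.72 ] 0.0567225073892633
mouth [-0.047 -0.002  0.03 ] axis [-0.77  -0.008  0.637]
-60 6.408269470625783e-10 5.093787058818577e-10 1.1102230246251565e-15 t [ 0.649 -0.     0.192] [ 0.649 -0.     0.102] [106.382  92.096  24.69   59.008  76.882  53.931] [106.382  95.302  13.979  29.966  57.361 116.547] [ 31.313  25.676 -48.93   76.04  -52.525 -69.838] lamp 0.29827768465543575 0.07748370703138076 0.0849073868774521 rv deg [-15.977  17.706 165.527]
-60 1.503358160181989e-09 1.1104728248056972e-11 1.93421667571414e-15 t [ 0.649 -0.     0.192] [ 0.649 -0.     0.102] [112.855  90.379  16.471  53.522  72.107  53.931] [113.638  92.672  13.597  29.966  57.361 116.293] [ 31.313  25.676 -48.93   76.04  -52.525 -69.838] lamp 0.20686560209279006 0.07748370703237027 0.08490738687745204 rv deg [-15.977  17.706 165.527]
-70 1.8720303085473233e-10 1.8720303085473233e-10 1.0408340855860843e-14 t [ 0.648 -0.     0.192] [ 0.648 -0.     0.102] [108.588  95.639  29.518  63.238  80.38   53.931] [108.996  98.828  21.757  40.821  64.268 114.19 ] [ 35.123  29.24  -41.15   61.196 -57.912 -66.933] lamp 0.3150649623488842 0.09289291420631529 0.09916971816278454 rv deg [-16.661   7.67  173.325]
-70 5.397132740725397e-10 5.397132740725397e-10 9.688430613330468e-15 t [ 0.648 -0.     0.192] [ 0.648 -0.     0.102] [113.223  94.341  22.818  59.114  76.846  53.931] [115.652  96.908  21.299  40.821  64.268 114.147] [ 35.123  29.24  -41.15   61.196 -57.912 -66.933] lamp 0.22382209031360034 0.09289291420560497 0.0991697181627843 rv deg [-16.661   7.67  173.325]
```

Emit:
play_rows([
  {"slide":[0,0,0],"delta_rot":[-0.094,0.104,0.976],"fingers":0},
  {"slide":[0,0,0],"delta_rot":[-0.094,0.104,0.976],"fingers":0},
  {"slide":[0,0,0],"delta_rot":[-0.094,0.104,0.976],"fingers":0},
  {"slide":[0,0,0],"delta_rot":[-0.094,0.104,0.976],"fingers":0},
  {"slide":[0,0,0],"delta_rot":[-0.094,0.104,0.976],"fingers":0},
  {"slide":[0,0,0],"delta_rot":[-0.094,0.104,0.976],"fingers":0},
  {"slide":[0,0,0],"delta_rot":[-0.094,0.104,0.976],"fingers":0},
  {"slide":[0,0,0],"delta_rot":[-0.094,0.104,0.976],"fingers":0},
])

```text
time_s: 23.8
tcp_pos: [0.4778, 0.203, 0.2396]
eef_rot: [153.3, 27.0, 61.5]
contact_force: [-0.2, 0.4, -0.4]
gripper_width: 0.0568
gripper_force: 24.9
```

Emit:
play_rows([
  {"slide":[0,0,0],"delta_rot":[-0.094,0.104,0.976],"fingers":0},
  {"slide":[0,0,0],"delta_rot":[-0.094,0.104,0.976],"fingers":0},
  {"slide":[0,0,0],"delta_rot":[-0.094,0.104,0.976],"fingers":0},
  {"slide":[0,0,0],"delta_rot":[-0.094,0.104,0.976],"fingers":0},
  {"slide":[0,0,0],"delta_rot":[-0.094,0.104,0.976],"fingers":0},
  {"slide":[0,0,0],"delta_rot":[-0.094,0.104,0.976],"fingers":0},
  {"slide":[0,0,0],"delta_rot":[-0.094,0.104,0.976],"fingers":0},
  {"slide":[0,0,0],"delta_rot":[-0.094,0.104,0.976],"fingers":0},
])

```text
time_s: 24.8
tcp_pos: [0.4778, 0.2029, 0.2396]
eef_rot: [141.7, 4.0, 32.5]
contact_force: [0.5, -0.8, -0.5]
gripper_width: 0.057
gripper_force: 24.9
```

Emit:
play_rows([
  {"slide":[0,0,0],"delta_rot":[-0.094,0.104,0.976],"fingers":0},
  {"slide":[0,0,0],"delta_rot":[-0.094,0.104,0.976],"fingers":0},
  {"slide":[0,0,0],"delta_rot":[-0.094,0.104,0.976],"fingers":0},
  {"slide":[0,0,0],"delta_rot":[-0.094,0.104,0.976],"fingers":0},
  {"slide":[0,0,0],"delta_rot":[-0.094,0.104,0.976],"fingers":0},
  {"slide":[0,0,0],"delta_rot":[-0.094,0.104,0.976],"fingers":0},
  {"slide":[0,0,0],"delta_rot":[-0.094,0.104,0.976],"fingers":0},
  {"slide":[0,0,0],"delta_rot":[-0.094,0.104,0.976],"fingers":0},
])

```text
time_s: 25.8
tcp_pos: [0.4779, 0.2029, 0.2396]
eef_rot: [142.2, -21.5, 6.6]
contact_force: [-0.1, 0.1, -0.8]
gripper_width: 0.0571
gripper_force: 24.9
```

Emit:
play_rows([
  {"slide":[0,0,0],"delta_rot":[-0.094,0.104,0.976],"fingers":0},
  {"slide":[0,0,0],"delta_rot":[-0.094,0.104,0.976],"fingers":0},
  {"slide":[0,0,0],"delta_rot":[-0.094,0.104,0.976],"fingers":0},
  {"slide":[0,0,0],"delta_rot":[-0.094,0.104,0.976],"fingers":0},
  {"slide":[0,0,0],"delta_rot":[-0.094,0.104,0.976],"fingers":0},
  {"slide":[0,0,0],"delta_rot":[-0.094,0.104,0.976],"fingers":0},
  {"slide":[0,0,0],"delta_rot":[-0.094,0.104,0.976],"fingers":0},
  {"slide":[0,0,0],"delta_rot":[-0.094,0.104,0.976],"fingers":0},
])

```text
time_s: 26.8
tcp_pos: [0.4779, 0.203, 0.2396]
eef_rot: [157.9, -43.5, -27.9]
contact_force: [0.5, -0.1, -1.0]
gripper_width: 0.0568
gripper_force: 24.9
```

Emit:
play_rows([
  {"slide":[0,0,0],"delta_rot":[-0.094,0.104,0.976],"fingers":0},
  {"slide":[0,0,0],"delta_rot":[-0.094,0.104,0.976],"fingers":0},
  {"slide":[0,0,0],"delta_rot":[-0.094,0.104,0.976],"fingers":0},
  {"slide":[0,0,0],"delta_rot":[-0.094,0.104,0.976],"fingers":0},
  {"slide":[0,0,0],"delta_rot":[-0.094,0.104,0.976],"fingers":0},
])

```text
time_s: 27.42
tcp_pos: [0.4779, 0.203, 0.2396]
eef_rot: [179.1, -50.5, -59.5]
contact_force: [0.2, 0.7, -0.0]
gripper_width: 0.0571
gripper_force: 24.9
```

```bash
python3 - <<'E'
from hang import *
s=r.get_state(); print(s['tcp_pos'],s['eef_rot'],s['joints'],s['gripper_width'])
z=np.load('rel0.npz'); t,R=target(2,-60,z['mo'],z['ax'],.085); plan(t,R,n=5)
R0=Ro.from_euler('xyz',s['eef_rot'],degrees=True).as_matrix(); print('axis now',R0@z['ax'],'mouth',s['tcp_pos']+R0@z['mo'])
c=save("scene","pics/s7.png"); save("wrist","pics/w7.png")
print(proj(c,s['tcp_pos']+R0@z['mo']),proj(c,s['tcp_pos']+R0@(z['mo']-.088*z['ax'])))
cv2.imwrite('pics/s7c.png',c['image'][100:400,130:480])
E
```

```text
[0.478 0.203 0.24 ] [179.143 -50.476 -59.496] [ 69.457  16.432 -35.792  37.043 -78.532 -60.714] 0.05708425187957163
n 5 t 27.43 dist [ 0.171 -0.203 -0.052] rot [ 0.2 -0.1 -0.1]
[np.float64(0.169), np.float64(-0.064), np.float64(0.313), np.float64(0.007), np.float64(-0.003), np.float64(-0.002)]
[np.float64(0.169), np.float64(-0.064), np.float64(0.313), np.float64(0.007), np.float64(-0.003), np.float64(-0.002)]
[np.float64(0.169), np.float64(-0.063), np.float64(0.313), np.float64(0.007), np.float64(-0.003), np.float64(-0.002)]
[np.float64(0.169), np.float64(-0.063), np.float64(0.313), np.float64(0.007), np.float64(-0.003), np.float64(-0.002)]
[np.float64(0.169), np.float64(-0.063), np.float64(0.313), np.float64(0.007), np.float64(-0.003), np.float64(-0.002)]
axis now [-0.    -0.002 -1.   ] mouth [0.476 0.209 0.184]
(np.float64(168.88467984548825), np.float64(178.52906478097054)) (np.float64(158.10312603304783), np.float64(114.42449136612643))
```

View pics/s7c.png

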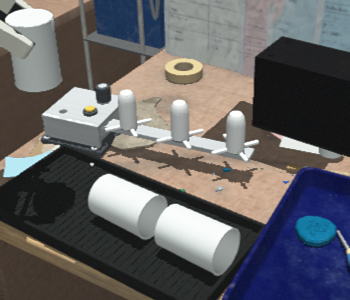

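Scene crop: beaker 0 hangs mouth down in the gripper, rim centre at about (38,80), where the model puts it. I'll check the peg positions against the pictures before placing.

```bash
python3 - <<'E'
from hang import *
s=np.load('pics/s4.npz'); t=np.load('pics/top2.npz'); im=cv2.imread('pics/t6.png')
for k in range(3):
    P=peg(k); X=P+[0,0,.058]; print(k,P,'scene tip',np.array(proj(s,X)),'top tip',np.array(proj(t,X)),'scene foot',np.array(proj(s,P)))
print('seen scene',(257.2,190.8),(309.6,200.4),(366,211.2),'top peg1/2 (307.7,241.4),(353.3,234.2)')
print([atz(s,u,v,.104)[:2] for u,v in((257.2,191.3),(309.6,200.9),(366,211.7))],[atz(t,u,v,.1)[:2] for u,v in((307.7,241.4),(353.3,234.2))])
c=save("top","pics/top7.png"); cv2.imwrite('pics/top7c.png',cv2.resize(c['image'][200:280,220:380],(800,400),interpolation=cv2.INTER_CUBIC))
E
```

```text
0 [0.62  0.18  0.047] scene tip [256.476 190.855] top tip [261.399 246.884] scene foot [259.13  223.443]
1 [0.633 0.093 0.047] scene tip [310.133 200.902] top tip [308.263 239.082] scene foot [311.066 234.141]
2 [0.647 0.006 0.047] scene tip [367.265 211.601] top tip [354.617 231.364] scene foot [366.249 245.508]
seen scene (257.2, 190.8) (309.6, 200.4) (366, 211.2) top peg1/2 (307.7,241.4),(353.3,234.2)
[array([0.62 , 0.179]), array([0.635, 0.095]), array([0.648, 0.008])] [array([0.63 , 0.094]), array([0.643, 0.008])]
```

View pics/top7c.png

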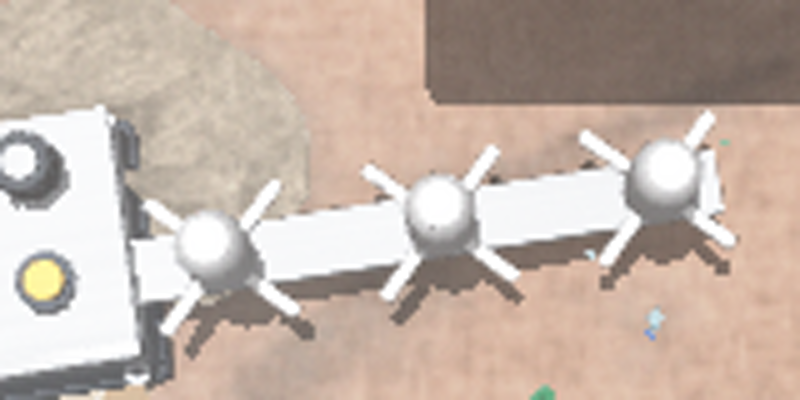

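Top crop: the rib crossings that mark the peg feet are at crop (223,258), (441,225) and (659,190). That is (264.5,251.6), (308.2,244.9) and (351.9,237.9) in the full picture.

```bash
python3 - <<'E'
from hang import *
t=np.load('pics/top7.npz'); s=np.load('pics/s4.npz')
for k,(u,v) in enumerate(((264.5,251.6),(308.2,244.9),(351.9,237.9))): print(k,atz(t,u,v,.045)[:2],peg(k)[:2])
S=np.load('pics/s7.npz'); im=cv2.imread('pics/s7.png')
print('pin head top',atz(t,220+20/5,200+160/5,.078)[:2],'expected lock',piv+.045*np.array([np.cos(np.radians(9)),np.sin(np.radians(9))]))
E
```

```text
0 [0.618 0.18 ] [0.62 0.18]
1 [0.63  0.093] [0.633 0.093]
2 [0.643 0.006] [0.647 0.006]
pin head top [0.652 0.254] expected lock [0.653 0.254]
```

```bash
sed -i 's/radians(-81)/radians(-81.5)/g' scan.py; python3 - <<'E'
from hang import *
z=np.load('rel0.npz'); t,R=target(2,-60,z['mo'],z['ax'],.085); plan(t,R,n=5)
E
```

```text
n 5 t 27.57 dist [ 0.169 -0.204 -0.052] rot [ 0.1 -0.1  0.2]
[np.float64(0.169), np.float64(-0.06), np.float64(0.312), np.float64(0.006), np.float64(-0.003), np.float64(0.008)]
[np.float64(0.169), np.float64(-0.06), np.float64(0.312), np.float64(0.006), np.float64(-0.003), np.float64(0.008)]
[np.float64(0.169), np.float64(-0.06), np.float64(0.312), np.float64(0.006), np.float64(-0.003), np.float64(0.008)]
[np.float64(0.169), np.float64(-0.06), np.float64(0.312), np.float64(0.006), np.float64(-0.003), np.float64(0.008)]
[np.float64(0.169), np.float64(-0.06), np.float64(0.312), np.float64(0.006), np.float64(-0.003), np.float64(0.008)]
```

Emit:
play_rows([
  {"slide":[0.17,-0.06,0.31],"delta_rot":[0,0,0],"fingers":0},
  {"slide":[0.17,-0.06,0.31],"delta_rot":[0,0,0],"fingers":0},
  {"slide":[0.17,-0.06,0.31],"delta_rot":[0,0,0],"fingers":0},
  {"slide":[0.17,-0.06,0.31],"delta_rot":[0,0,0],"fingers":0},
  {"slide":[0.165,-0.06,0.31],"delta_rot":[0,0,0],"fingers":0},
  {"slide":[0,0,0],"delta_rot":[0,0,0],"fingers":0},
])

```text
time_s: 28.32
tcp_pos: [0.6464, -0.0044, 0.1876]
eef_rot: [178.7, -50.5, -59.3]
contact_force: [-0.5, 0.2, -0.7]
gripper_width: 0.0568
gripper_force: 24.9
```

```bash
python3 - <<'E'
from hang import *
s=r.get_state(); print(s['tcp_pos'],s['eef_rot'],s['gripper_width'])
z=np.load('rel0.npz'); t,R=target(2,-60,z['mo'],z['ax'],.004); plan(t,R,n=4)
c=save("scene","pics/s8.png"); R0=Ro.from_euler('xyz',s['eef_rot'],degrees=True).as_matrix()
print(proj(c,s['tcp_pos']+R0@z['mo']),proj(c,peg(2)+[0,0,.058]))
a=c['image'][110:270,280:460]; b=save("top","pics/top8.png")['image'][170:290,280:415]
cv2.imwrite('pics/m8.png',np.hstack([cv2.resize(a,(450,400)),cv2.resize(b,(340,400))]))
E
```

```text
[ 0.646 -0.004  0.188] [178.692 -50.485 -59.306] 0.05676182910047832
n 4 t 28.32 dist [ 0.001  0.004 -0.081] rot [ 0.5 -0.1  0.1]
[np.float64(-0.108), np.float64(-0.006), np.float64(0.082), np.float64(0.025), np.float64(-0.005), np.float64(0.004)]
[np.float64(-0.108), np.float64(-0.006), np.float64(0.082), np.float64(0.025), np.float64(-0.005), np.float64(0.004)]
[np.float64(-0.108), np.float64(-0.006), np.float64(0.082), np.float64(0.025), np.float64(-0.005), np.float64(0.004)]
[np.float64(-0.108), np.float64(-0.005), np.float64(0.082), np.float64(0.025), np.float64(-0.005), np.float64(0.004)]
(np.float64(369.688490197269), np.float64(196.43644920185022)) (np.float64(366.7859903249001), np.float64(212.3190729840272))
```

View pics/m8.png

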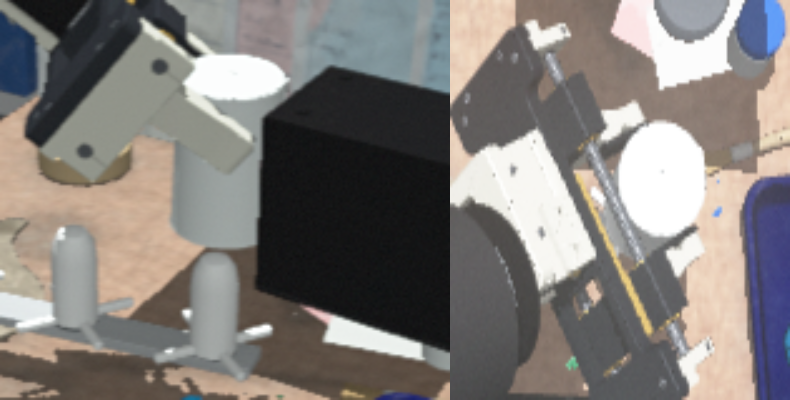

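Picture: the beaker sits upright above peg 2. In the scene view it spans u 172–270 against the peg tip at 214 (crop). In the top view the base disc is centred at (662,180).

```bash
python3 - <<'E'
from hang import *
t=np.load('pics/top8.npz'); s=r.get_state(); z=np.load('rel0.npz'); R0=Ro.from_euler('xyz',s['eef_rot'],degrees=True).as_matrix()
m=s['tcp_pos']+R0@z['mo']; print('model mouth',m,'base',m-.088*(R0@z['ax']),'seen base',atz(t,280+(662-450)/2.519,170+180/3.333,m[2]+.088),'peg',peg(2))
E
```

```text
model mouth [0.644 0.005 0.133] base [0.645 0.005 0.221] seen base [0.641 0.002 0.221] peg [0.645 0.006 0.047]
```

Emit:
play_rows([
  {"slide":[-0.11,-0.006,0.082],"delta_rot":[0.025,0,0],"fingers":0},
  {"slide":[-0.11,-0.006,0.082],"delta_rot":[0.025,0,0],"fingers":0},
  {"slide":[-0.11,-0.006,0.082],"delta_rot":[0.025,0,0],"fingers":0},
  {"slide":[0,0,0],"delta_rot":[0,0,0],"fingers":0},
])

```text
time_s: 28.92
tcp_pos: [0.6463, 0.0052, 0.126]
eef_rot: [179.1, -50.5, -58.9]
contact_force: [1.1, -0.9, -0.7]
gripper_width: 0.0571
gripper_force: 24.9
```

Emit:
play_rows([
  {"slide":[-0.08,-0.006,0.062],"delta_rot":[0,0,0],"fingers":0},
  {"slide":[-0.03,0,0.025],"delta_rot":[0,0,0],"fingers":0},
  {"slide":[0,0,0],"delta_rot":[0,0,0],"fingers":0},
])

```text
time_s: 29.3
tcp_pos: [0.6473, 0.0052, 0.106]
eef_rot: [179.3, -50.5, -59.2]
contact_force: [0.8, -0.8, 0.0]
gripper_width: 0.0569
gripper_force: 24.9
```

```bash
python3 - <<'E'
from hang import *
z=np.load('rel0.npz'); t,R=target(2,-60,z['mo'],z['ax'],.002); plan(t,R,n=2)
E
```

```text
n 2 t 29.3 dist [-0.    -0.006 -0.002] rot [-0.2 -0.1  0.2]
[np.float64(0.006), np.float64(0.011), np.float64(0.016), np.float64(-0.027), np.float64(-0.011), np.float64(0.016)]
[np.float64(0.006), np.float64(0.01), np.float64(0.016), np.float64(-0.027), np.float64(-0.011), np.float64(0.016)]
```

Emit:
play_rows([
  {"slide":[0.004,0.009,0.013],"delta_rot":[0,0,0],"fingers":0},
  {"slide":[0.004,0.009,0.013],"delta_rot":[0,0,0],"fingers":0},
  {"slide":[-0.014,0,0.012],"delta_rot":[0,0,0],"fingers":0},
  {"slide":[-0.014,0,0.012],"delta_rot":[0,0,0],"fingers":0},
  {"slide":[0,0,0],"delta_rot":[0,0,0],"fingers":0},
])

```text
time_s: 29.92
tcp_pos: [0.6511, 0.0025, 0.1047]
eef_rot: [-179.9, -50.9, -59.6]
contact_force: [-1.3, 7.7, 24.4]
gripper_width: 0.057
gripper_force: 25.1
```

Emit:
play_rows([
  {"slide":[0.006,0,-0.006],"delta_rot":[0,0,0],"fingers":0.3},
  {"slide":[0,0,0],"delta_rot":[0,0,0],"fingers":0.5},
  {"slide":[0,0,0],"delta_rot":[0,0,0],"fingers":0.7},
  {"slide":[0,0,0],"delta_rot":[0,0,0],"fingers":0.7},
  {"slide":[0,0,-0.1],"delta_rot":[0,0,0],"fingers":0.7},
  {"slide":[0,0,-0.2],"delta_rot":[0,0,0],"fingers":0.7},
  {"slide":[0,0,-0.35],"delta_rot":[0,0,0],"fingers":0.7},
  {"slide":[0,0,-0.35],"delta_rot":[0,0,0],"fingers":0.7},
])

```text
time_s: 30.92
tcp_pos: [0.5879, 0.1007, 0.1952]
eef_rot: [179.1, -50.5, -59.1]
contact_force: [2.1, 1.4, 1.1]
gripper_width: 0.0744
gripper_force: 0.0
```

```bash
python3 - <<'E'
from hang import *
s=r.get_state(); print(s['tcp_pos'],s['eef_rot'],s['joints'])
c=save("scene","pics/s9.png"); beakers('top9')
for X in (peg(2),peg(2)+[0,0,.088]): print(proj(c,X), proj(np.load('pics/top9.npz'),X))
a=c['image'][130:330,200:420]; b=cv2.imread('pics/top9.png')[190:390,210:430]
cv2.imwrite('pics/m9.png',np.hstack([cv2.resize(a,(400,364)),cv2.resize(b,(400,364))]))
E
```

```text
[0.588 0.101 0.195] [179.107 -50.466 -59.131] [ 50.38   19.108 -41.906  52.861 -64.861 -59.208]
area 1257 size [45.9 29.4] centre [0.463 0.073] m [-0.078 -0.997]
area 1345 size [46.6 29.4] centre [ 0.454 -0.041] m [-0.121 -0.993]
(np.float64(365.784937277322), np.float64(246.2623759992327)) (np.float64(351.9658298654861), np.float64(236.93276820339182))
(np.float64(367.332542134831), np.float64(193.78681463580665)) (np.float64(356.44726736513417), np.float64(229.91635246333252))
```

View pics/m9.png

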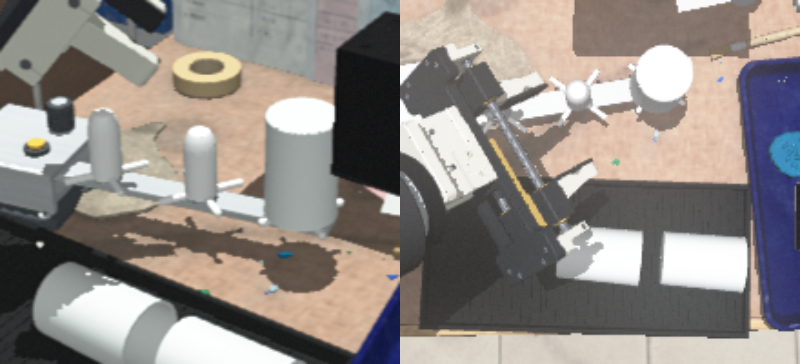

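Beaker 0 hangs straight on peg 2, rim at the seat. Now beaker 1.

```bash
python3 - <<'E'
from hang import *
s=r.get_state(); R0=Ro.from_euler('xyz',s['eef_rot'],degrees=True).as_matrix()
c=np.array([.4633,.0732]); m=np.array([-.11,-.994]); G=pickR(m,40); g=np.r_[c-.02*m,.044]; T=g+.019*G[:,2]; H=T-.12*G[:,2]
mid=np.array([H[0],H[1],.25]); print(T,H)
plan(mid,R0,n=4)
rv=Ro.from_matrix(R0.T@G).as_rotvec(); n=37; print(rv/n/.08,np.degrees(rv))
w,j,st,mg=path(np.array(s['tcp_pos']),R0,mid,R0,s['joints']); w2,j2,st2,mg2=path(mid,R0,mid,G,j); w3,j3,st3,mg3=path(mid,G,T,G,j2); print(w,w2,w3,mg,mg2,mg3,j3,scan.lamp(j2),scan.lamp(j3))
E
```

```text
[0.464 0.081 0.029] [0.473 0.158 0.121]
n 4 t 31.02 dist [-0.117  0.052  0.052] rot [-0.  0.  0.]
[np.float64(-0.044), np.float64(0.124), np.float64(-0.189), np.float64(-0.0), np.float64(0.0), np.float64(0.0)]
[np.float64(-0.044), np.float64(0.124), np.float64(-0.189), np.float64(-0.0), np.float64(0.0), np.float64(0.0)]
[np.float64(-0.044), np.float64(0.124), np.float64(-0.189), np.float64(-0.0), np.float64(0.0), np.float64(0.0)]
[np.float64(-0.044), np.float64(0.124), np.float64(-0.189), np.float64(-0.0), np.float64(0.0), np.float64(0.0)]
[ 0.081 -0.208 -0.881] [  13.668  -35.298 -149.437]
2.1724844145865063e-11 1.8731912410085982e-09 3.6802073888342335e-10 [107.874  93.953  16.371  42.519  64.753 113.293] [107.874  89.55   17.473  56.87   72.993  60.998] [120.799  90.93   22.129  71.778  60.299  60.998] [ 50.698  30.8   -36.151  23.732 -60.409 104.19 ] 0.26494888389314397 0.21313322607633167
```

Emit:
play_rows([
  {"slide":[-0.044,0.124,-0.19],"delta_rot":[0,0,0],"fingers":1},
  {"slide":[-0.044,0.124,-0.19],"delta_rot":[0,0,0],"fingers":1},
  {"slide":[-0.044,0.124,-0.19],"delta_rot":[0,0,0],"fingers":1},
  {"slide":[-0.044,0.124,-0.19],"delta_rot":[0,0,0],"fingers":1},
  {"slide":[0,0,0],"delta_rot":[0.091,-0.233,-0.988],"fingers":1},
  {"slide":[0,0,0],"delta_rot":[0.091,-0.233,-0.988],"fingers":1},
  {"slide":[0,0,0],"delta_rot":[0.091,-0.233,-0.988],"fingers":1},
  {"slide":[0,0,0],"delta_rot":[0.091,-0.233,-0.988],"fingers":1},
])

```text
time_s: 32.02
tcp_pos: [0.4723, 0.1528, 0.2472]
eef_rot: [162.2, -43.2, -33.8]
contact_force: [-0.1, 0.1, -0.7]
gripper_width: 0.0879
gripper_force: 0.0
```

Emit:
play_rows([
  {"slide":[0,0,0],"delta_rot":[0.091,-0.233,-0.988],"fingers":1},
  {"slide":[0,0,0],"delta_rot":[0.091,-0.233,-0.988],"fingers":1},
  {"slide":[0,0,0],"delta_rot":[0.091,-0.233,-0.988],"fingers":1},
  {"slide":[0,0,0],"delta_rot":[0.091,-0.233,-0.988],"fingers":1},
  {"slide":[0,0,0],"delta_rot":[0.091,-0.233,-0.988],"fingers":1},
  {"slide":[0,0,0],"delta_rot":[0.091,-0.233,-0.988],"fingers":1},
  {"slide":[0,0,0],"delta_rot":[0.091,-0.233,-0.988],"fingers":1},
  {"slide":[0,0,0],"delta_rot":[0.091,-0.233,-0.988],"fingers":1},
])

```text
time_s: 33.02
tcp_pos: [0.4723, 0.1526, 0.2472]
eef_rot: [147.3, -19.2, 0.1]
contact_force: [0.5, -0.2, -0.4]
gripper_width: 0.0876
gripper_force: 0.0
```

Emit:
play_rows([
  {"slide":[0,0,0],"delta_rot":[0.091,-0.233,-0.988],"fingers":1},
  {"slide":[0,0,0],"delta_rot":[0.091,-0.233,-0.988],"fingers":1},
  {"slide":[0,0,0],"delta_rot":[0.091,-0.233,-0.988],"fingers":1},
  {"slide":[0,0,0],"delta_rot":[0.091,-0.233,-0.988],"fingers":1},
  {"slide":[0,0,0],"delta_rot":[0.091,-0.233,-0.988],"fingers":1},
  {"slide":[0,0,0],"delta_rot":[0.091,-0.233,-0.988],"fingers":1},
  {"slide":[0,0,0],"delta_rot":[0.091,-0.233,-0.988],"fingers":1},
  {"slide":[0,0,0],"delta_rot":[0.091,-0.233,-0.988],"fingers":1},
])

```text
time_s: 34.02
tcp_pos: [0.4723, 0.1527, 0.2471]
eef_rot: [148.1, 7.9, 26.1]
contact_force: [0.1, -0.3, 0.4]
gripper_width: 0.0876
gripper_force: 0.0
```

Emit:
play_rows([
  {"slide":[0,0,0],"delta_rot":[0.091,-0.233,-0.988],"fingers":1},
  {"slide":[0,0,0],"delta_rot":[0.091,-0.233,-0.988],"fingers":1},
  {"slide":[0,0,0],"delta_rot":[0.091,-0.233,-0.988],"fingers":1},
  {"slide":[0,0,0],"delta_rot":[0.091,-0.233,-0.988],"fingers":1},
  {"slide":[0,0,0],"delta_rot":[0.091,-0.233,-0.988],"fingers":1},
  {"slide":[0,0,0],"delta_rot":[0.091,-0.233,-0.988],"fingers":1},
  {"slide":[0,0,0],"delta_rot":[0.091,-0.233,-0.988],"fingers":1},
  {"slide":[0,0,0],"delta_rot":[0.091,-0.233,-0.988],"fingers":1},
])

```text
time_s: 35.02
tcp_pos: [0.4723, 0.1527, 0.2471]
eef_rot: [162.4, 31.4, 57.0]
contact_force: [0.4, -0.5, 0.2]
gripper_width: 0.0878
gripper_force: 0.0
```

```bash
python3 - <<'E'
from hang import *
beakers('top10')
c=np.array([.4633,.0732]); m=np.array([-.11,-.994]); G=pickR(m,40); g=np.r_[c-.02*m,.044]; T=g+.019*G[:,2]
s=r.get_state(); print(s['tcp_pos'],s['eef_rot'],s['gripper_width'])
plan(T-.1*G[:,2],G)
b=np.array([c[0],c[1],.0375]); w=save("wrist","pics/w10.png"); print('b1 ends in wrist',[np.round(proj(w,b+k*np.r_[m,0])) for k in(-.044,.044)])
im=w['image']; mm=(im.min(2)>150).astype('uint8'); n,l,st,ce=cv2.connectedComponentsWithStats(mm); print([ (list(map(int,st[i]))) for i in range(1,n) if st[i,4]>1500])
E
```

```text
area 1331 size [46.3 29.4] centre [0.463 0.073] m [-0.08  -0.997]
area 1345 size [46.6 29.4] centre [ 0.454 -0.041] m [-0.121 -0.993]
[0.472 0.153 0.247] [162.561  31.573  57.263] 0.08757688278613958
n 5 t 35.08 dist [-0.001 -0.008 -0.141] rot [  1.7  -4.9 -22.4]
[np.float64(0.09), np.float64(-0.045), np.float64(0.159), np.float64(0.076), np.float64(-0.214), np.float64(-0.977)]
[np.float64(0.096), np.float64(-0.037), np.float64(0.157), np.float64(0.076), np.float64(-0.214), np.float64(-0.977)]
[np.float64(0.101), np.float64(-0.028), np.float64(0.156), np.float64(0.076), np.float64(-0.214), np.float64(-0.977)]
[np.float64(0.106), np.float64(-0.019), np.float64(0.154), np.float64(0.076), np.float64(-0.214), np.float64(-0.977)]
[np.float64(0.109), np.float64(-0.01), np.float64(0.153), np.float64(0.076), np.float64(-0.214), np.float64(-0.977)]
b1 ends in wrist [array([271., 114.]), array([302., 178.])]
[[327, 0, 313, 273, 30611], [530, 24, 78, 89, 2316], [247, 98, 109, 155, 7864], [148, 123, 199, 197, 16337], [0, 223, 115, 59, 3081]]
```

Emit:
play_rows([
  {"slide":[0,0,0],"delta_rot":[0.08,-0.21,-0.98],"fingers":1},
  {"slide":[0,0,0],"delta_rot":[0.08,-0.21,-0.98],"fingers":1},
  {"slide":[0,0,0],"delta_rot":[0.08,-0.21,-0.98],"fingers":1},
  {"slide":[0,0,0],"delta_rot":[0.08,-0.21,-0.98],"fingers":1},
  {"slide":[0,0,0],"delta_rot":[0.08,-0.21,-0.98],"fingers":1},
])

```text
time_s: 35.75
tcp_pos: [0.4723, 0.153, 0.2474]
eef_rot: [179.8, 39.8, 83.3]
contact_force: [0.1, -0.6, -0.8]
gripper_width: 0.0873
gripper_force: 0.0
```

```bash
python3 - <<'E'
from hang import *
c=np.array([.4633,.0732]); m=np.array([-.095,-.995]); G=pickR(m,40); g=np.r_[c-.02*m,.044]; T=g+.019*G[:,2]
plan(T-.1*G[:,2],G,n=3); plan(T-.03*G[:,2],G,n=5)
E
```

```text
n 3 t 35.75 dist [-0.002 -0.008 -0.141] rot [-0.5 -0.2 -0.9]
[np.float64(0.187), np.float64(-0.004), np.float64(0.253), np.float64(-0.039), np.float64(-0.018), np.float64(-0.067)]
[np.float64(0.187), np.float64(-0.003), np.float64(0.253), np.float64(-0.039), np.float64(-0.018), np.float64(-0.067)]
[np.float64(0.188), np.float64(-0.003), np.float64(0.253), np.float64(-0.039), np.float64(-0.018), np.float64(-0.067)]
n 5 t 35.75 dist [-0.006 -0.053 -0.195] rot [-0.5 -0.2 -0.9]
[np.float64(0.112), np.float64(-0.001), np.float64(0.245), np.float64(-0.023), np.float64(-0.011), np.float64(-0.04)]
[np.float64(0.112), np.float64(-0.001), np.float64(0.245), np.float64(-0.023), np.float64(-0.011), np.float64(-0.04)]
[np.float64(0.112), np.float64(-0.002), np.float64(0.245), np.float64(-0.023), np.float64(-0.011), np.float64(-0.04)]
[np.float64(0.112), np.float64(-0.002), np.float64(0.245), np.float64(-0.023), np.float64(-0.011), np.float64(-0.04)]
[np.float64(0.113), np.float64(-0.002), np.float64(0.245), np.float64(-0.023), np.float64(-0.011), np.float64(-0.04)]
```

Emit:
play_rows([
  {"slide":[0.187,-0.003,0.253],"delta_rot":[-0.04,-0.02,-0.07],"fingers":1},
  {"slide":[0.187,-0.003,0.253],"delta_rot":[-0.04,-0.02,-0.07],"fingers":1},
  {"slide":[0.187,-0.003,0.253],"delta_rot":[-0.04,-0.02,-0.07],"fingers":1},
  {"slide":[0,0,0.24],"delta_rot":[0,0,0],"fingers":1},
  {"slide":[0,0,0.24],"delta_rot":[0,0,0],"fingers":1},
  {"slide":[0,0,0],"delta_rot":[0,0,0],"fingers":1},
])

```text
time_s: 36.5
tcp_pos: [0.4644, 0.0964, 0.0499]
eef_rot: [-179.9, 40.2, 84.5]
contact_force: [-0.0, 0.4, 0.1]
gripper_width: 0.0878
gripper_force: 0.0
```

```bash
python3 - <<'E'
from hang import *
c=np.array([.4633,.0732]); m=np.array([-.095,-.995]); G=pickR(m,40); g=np.r_[c-.02*m,.044]; T=g+.019*G[:,2]
plan(T,G,n=2)
E
```

```text
n 2 t 36.5 dist [-0.    -0.015 -0.02 ] rot [-0.2  0.2 -0. ]
[np.float64(0.005), np.float64(0.004), np.float64(0.085), np.float64(-0.017), np.float64(0.024), np.float64(-0.005)]
[np.float64(0.005), np.float64(0.004), np.float64(0.085), np.float64(-0.017), np.float64(0.024), np.float64(-0.005)]
```

Emit:
play_rows([
  {"slide":[0.005,0.004,0.085],"delta_rot":[0,0,0],"fingers":1},
  {"slide":[0.005,0.004,0.08],"delta_rot":[0,0,0],"fingers":1},
  {"slide":[0,0,0],"delta_rot":[0,0,0],"fingers":0.3},
  {"slide":[0,0,0],"delta_rot":[0,0,0],"fingers":0.2},
  {"slide":[0,0,0],"delta_rot":[0,0,0],"fingers":0},
  {"slide":[0,0,0],"delta_rot":[0,0,0],"fingers":0},
  {"slide":[0,0,0],"delta_rot":[0,0,0],"fingers":0},
], squeeze=25)

```text
time_s: 37.38
tcp_pos: [0.4662, 0.0852, 0.0316]
eef_rot: [179.9, 39.9, 84.6]
contact_force: [-0.5, 1.1, 2.6]
gripper_width: 0.0571
gripper_force: 25.0
```

Emit:
play_rows([
  {"slide":[0,0,0],"delta_rot":[0,0,0],"fingers":0},
  {"slide":[-0.06,0,-0.08],"delta_rot":[0,0,0],"fingers":0},
  {"slide":[-0.18,0,-0.22],"delta_rot":[0,0,0],"fingers":0},
  {"slide":[-0.24,0,-0.29],"delta_rot":[0,0,0],"fingers":0},
  {"slide":[-0.24,0,-0.29],"delta_rot":[0,0,0],"fingers":0},
  {"slide":[-0.16,0,-0.19],"delta_rot":[0,0,0],"fingers":0},
  {"slide":[0,0,0],"delta_rot":[0,0,0],"fingers":0},
])

```text
time_s: 38.25
tcp_pos: [0.4667, 0.0874, 0.2423]
eef_rot: [179.7, 39.7, 84.4]
contact_force: [-0.1, -0.8, -0.7]
gripper_width: 0.0572
gripper_force: 25.0
```

```bash
python3 - <<'E'
from hang import *
s=r.get_state(); R0=Ro.from_euler('xyz',s['eef_rot'],degrees=True).as_matrix(); p0=np.array(s['tcp_pos'])
mo,ax=rel([.4633,.0732],[-.095,-.995],[.4662,.0852,.0316],[179.9,39.9,84.6]); print('mouth',mo,'axis',ax); np.savez('rel1.npz',mo=mo,ax=ax)
t,R=target(1,-60,mo,ax,.085); rv=Ro.from_matrix(R0.T@R).as_rotvec(); n=int(np.ceil(abs(rv).max()/.08)); print(n,rv/n/.08)
for mid in(p0,p0+[0,.06,0]):
    w,j,st,mg=path(p0,R0,mid,R,s['joints']); w2,j2,st2,mg2=path(mid,R,t,R,j); td,_=target(1,-60,mo,ax,0); j3,e=ik(td,R,j2)
    print(w,w2,e,mg,mg2,j3,'lamp',scan.lamp(j),scan.lamp(j2),scan.lamp(j3),'t',t)
E
```

```text
mouth [-0.047 -0.002  0.032] axis [-0.767 -0.002  0.641]
33 [-0.091  0.223  0.995]
4.508683482118414e-09 1.8034462812011043e-11 5.473399511402022e-14 [111.603  85.124  10.24   54.3    69.517  59.028] [111.603  89.457  10.24   38.624  62.146 112.929] [ 42.793  27.645 -44.03   64.036 -56.282 -68.226] lamp 0.18621709451938656 0.16063685886835175 0.16426299273131192 t [0.634 0.087 0.188]
3.059258513182783e-09 1.1460064563983963e-09 5.140332604014475e-14 [107.886  87.599  15.582  57.188  71.262  59.028] [107.886  93.517  15.867  38.624  62.146 112.382] [ 42.793  27.645 -44.03   64.036 -56.282 -68.226] lamp 0.2400319492488977 0.1606368588711678 0.16426299273131062 t [0.634 0.087 0.188]
```

Emit:
play_rows([
  {"slide":[0,0,0],"delta_rot":[-0.091,0.223,0.995],"fingers":0},
  {"slide":[0,0,0],"delta_rot":[-0.091,0.223,0.995],"fingers":0},
  {"slide":[0,0,0],"delta_rot":[-0.091,0.223,0.995],"fingers":0},
  {"slide":[0,0,0],"delta_rot":[-0.091,0.223,0.995],"fingers":0},
  {"slide":[0,0,0],"delta_rot":[-0.091,0.223,0.995],"fingers":0},
  {"slide":[0,0,0],"delta_rot":[-0.091,0.223,0.995],"fingers":0},
  {"slide":[0,0,0],"delta_rot":[-0.091,0.223,0.995],"fingers":0},
  {"slide":[0,0,0],"delta_rot":[-0.091,0.223,0.995],"fingers":0},
])

```text
time_s: 39.25
tcp_pos: [0.4655, 0.0861, 0.2387]
eef_rot: [154.8, 23.2, 44.6]
contact_force: [-0.7, 0.0, 0.1]
gripper_width: 0.0572
gripper_force: 25.0
```

Emit:
play_rows([
  {"slide":[0,0,0],"delta_rot":[-0.091,0.223,0.995],"fingers":0},
  {"slide":[0,0,0],"delta_rot":[-0.091,0.223,0.995],"fingers":0},
  {"slide":[0,0,0],"delta_rot":[-0.091,0.223,0.995],"fingers":0},
  {"slide":[0,0,0],"delta_rot":[-0.091,0.223,0.995],"fingers":0},
  {"slide":[0,0,0],"delta_rot":[-0.091,0.223,0.995],"fingers":0},
  {"slide":[0,0,0],"delta_rot":[-0.091,0.223,0.995],"fingers":0},
  {"slide":[0,0,0],"delta_rot":[-0.091,0.223,0.995],"fingers":0},
  {"slide":[0,0,0],"delta_rot":[-0.091,0.223,0.995],"fingers":0},
])

```text
time_s: 40.25
tcp_pos: [0.4655, 0.0861, 0.2387]
eef_rot: [146.0, -2.4, 16.7]
contact_force: [-0.1, 0.6, 0.2]
gripper_width: 0.0573
gripper_force: 25.0
```

Emit:
play_rows([
  {"slide":[0,0,0],"delta_rot":[-0.091,0.223,0.995],"fingers":0},
  {"slide":[0,0,0],"delta_rot":[-0.091,0.223,0.995],"fingers":0},
  {"slide":[0,0,0],"delta_rot":[-0.091,0.223,0.995],"fingers":0},
  {"slide":[0,0,0],"delta_rot":[-0.091,0.223,0.995],"fingers":0},
  {"slide":[0,0,0],"delta_rot":[-0.091,0.223,0.995],"fingers":0},
  {"slide":[0,0,0],"delta_rot":[-0.091,0.223,0.995],"fingers":0},
  {"slide":[0,0,0],"delta_rot":[-0.091,0.223,0.995],"fingers":0},
  {"slide":[0,0,0],"delta_rot":[-0.091,0.223,0.995],"fingers":0},
])

```text
time_s: 41.25
tcp_pos: [0.4656, 0.086, 0.2388]
eef_rot: [150.4, -29.1, -10.8]
contact_force: [-0.2, -0.1, -0.3]
gripper_width: 0.0573
gripper_force: 25.0
```

Emit:
play_rows([
  {"slide":[0,0,0],"delta_rot":[-0.091,0.223,0.995],"fingers":0},
  {"slide":[0,0,0],"delta_rot":[-0.091,0.223,0.995],"fingers":0},
  {"slide":[0,0,0],"delta_rot":[-0.091,0.223,0.995],"fingers":0},
  {"slide":[0,0,0],"delta_rot":[-0.091,0.223,0.995],"fingers":0},
  {"slide":[0,0,0],"delta_rot":[-0.091,0.223,0.995],"fingers":0},
  {"slide":[0,0,0],"delta_rot":[-0.091,0.223,0.995],"fingers":0},
  {"slide":[0,0,0],"delta_rot":[-0.091,0.223,0.995],"fingers":0},
  {"slide":[0,0,0],"delta_rot":[-0.091,0.223,0.995],"fingers":0},
])

```text
time_s: 42.25
tcp_pos: [0.4657, 0.086, 0.2389]
eef_rot: [174.4, -49.0, -52.6]
contact_force: [-0.1, -0.5, -0.2]
gripper_width: 0.0575
gripper_force: 25.0
```

Emit:
play_rows([
  {"slide":[0,0,0],"delta_rot":[-0.091,0.223,0.995],"fingers":0},
  {"slide":[0,0,0],"delta_rot":[0,0,0],"fingers":0},
])

```text
time_s: 42.5
tcp_pos: [0.4658, 0.0863, 0.2387]
eef_rot: [179.1, -50.3, -59.2]
contact_force: [-1.0, 0.5, -0.5]
gripper_width: 0.0571
gripper_force: 25.0
```

```bash
cat > chk.py <<'E'
from hang import *
def held(rf,tag):
    """held beaker: outline in the scene and top pictures against the model"""
    s=r.get_state(); z=np.load(rf); R0=Ro.from_euler('xyz',s['eef_rot'],degrees=True).as_matrix()
    m=s['tcp_pos']+R0@z['mo']; a=R0@z['ax']; print('tcp',s['tcp_pos'],s['eef_rot'],'w',s['gripper_width'],'mouth',m,'axis',a)
    return m,a
def white(c,box,th=150):
    u0,v0,u1,v1=box; im=c['image'][v0:v1,u0:u1]; m=(im.min(2)>th).astype('uint8'); n,l,st,ce=cv2.connectedComponentsWithStats(m)
    return [(st[i,:4]+[u0,v0,0,0],st[i,4],ce[i]+[u0,v0]) for i in range(1,n) if st[i,4]>250]
E
python3 - <<'E'
from chk import *
m,a=held('rel1.npz','x'); z=np.load('rel1.npz'); t,R=target(1,-60,z['mo'],z['ax'],.085); plan(t,R,n=4)
c=save("top","pics/top11.png"); b=m-.088*a; u,v=proj(c,b); print('base pred',u,v)
for w in white(c,(int(u)-30,int(v)-30,int(u)+30,int(v)+30),200): print(w, atz(c,*w[2],b[2]))
beakers('top11b')
E
```

```text
tcp [0.466 0.086 0.239] [179.05  -50.302 -59.219] w 0.05714867418807833 mouth [0.464 0.092 0.182] axis [-0.006 -0.007 -1.   ]
n 4 t 42.5 dist [ 0.168  0.    -0.051] rot [ 0.3 -0.2  0.4]
[np.float64(0.026), np.float64(-0.243), np.float64(0.159), np.float64(0.015), np.float64(-0.011), np.float64(0.022)]
[np.float64(0.026), np.float64(-0.243), np.float64(0.16), np.float64(0.015), np.float64(-0.011), np.float64(0.022)]
[np.float64(0.026), np.float64(-0.243), np.float64(0.16), np.float64(0.015), np.float64(-0.011), np.float64(0.022)]
[np.float64(0.025), np.float64(-0.243), np.float64(0.16), np.float64(0.015), np.float64(-0.011), np.float64(0.022)]
base pred 309.0520522740636 338.69539742573454
(array([291, 321,  39,  39]), np.int32(1216), array([310.312, 339.968])) [0.463 0.091 0.27 ]
area 1345 size [46.6 29.4] centre [ 0.454 -0.041] m [-0.121 -0.993]
area 1478 size [56. 38.] centre [0.428 0.092] m [-0.973 -0.23 ]
area 987 size [47.5 25.2] centre [0.405 0.206] m [-0.798 -0.602]
area 293 size [25. 16.] centre [0.4   0.246] m [-0.902 -0.432]
```

Emit:
play_rows([
  {"slide":[0.026,-0.243,0.16],"delta_rot":[0.015,-0.011,0.02],"fingers":0},
  {"slide":[0.026,-0.243,0.16],"delta_rot":[0.015,-0.011,0.02],"fingers":0},
  {"slide":[0.026,-0.243,0.16],"delta_rot":[0.015,-0.011,0.02],"fingers":0},
  {"slide":[0.026,-0.243,0.16],"delta_rot":[0.015,-0.011,0.02],"fingers":0},
  {"slide":[0,0,0],"delta_rot":[0,0,0],"fingers":0},
])

```text
time_s: 43.22
tcp_pos: [0.6353, 0.0859, 0.1875]
eef_rot: [179.7, -50.1, -59.8]
contact_force: [-0.5, -0.3, -0.2]
gripper_width: 0.0569
gripper_force: 25.0
```

```bash
python3 - <<'E'
from chk import *
m,a=held('rel1.npz','x'); z=np.load('rel1.npz'); t,R=target(1,-60,z['mo'],z['ax'],.02); plan(t,R,n=3)
c=save("top","pics/top12.png"); b=m-.088*a; u,v=proj(c,b)
for w in white(c,(int(u)-26,int(v)-26,int(u)+26,int(v)+26),200): print(w, atz(c,*w[2],b[2]),'pred',b)
E
```

```text
tcp [0.635 0.086 0.187] [179.699 -50.074 -59.846] w 0.05687869152661492 mouth [0.634 0.092 0.131] axis [-0.001 -0.    -1.   ]
n 3 t 43.23 dist [-0.002  0.001 -0.064] rot [0.1 0.  0. ]
[np.float64(-0.112), np.float64(0.002), np.float64(0.089), np.float64(0.008), np.float64(0.002), np.float64(0.001)]
[np.float64(-0.112), np.float64(0.002), np.float64(0.089), np.float64(0.008), np.float64(0.002), np.float64(0.001)]
[np.float64(-0.112), np.float64(0.002), np.float64(0.089), np.float64(0.008), np.float64(0.002), np.float64(0.001)]
(array([283, 207,  51,  41]), np.int32(1233), array([309.135, 228.813])) [0.634 0.091 0.219] pred [0.634 0.092 0.219]
```

Emit:
play_rows([
  {"slide":[-0.112,0.002,0.089],"delta_rot":[0,0,0],"fingers":0},
  {"slide":[-0.112,0.002,0.089],"delta_rot":[0,0,0],"fingers":0},
  {"slide":[-0.112,0.002,0.089],"delta_rot":[0,0,0],"fingers":0},
  {"slide":[0,0,0],"delta_rot":[0,0,0],"fingers":0},
])

```text
time_s: 43.78
tcp_pos: [0.6313, 0.0875, 0.124]
eef_rot: [179.7, -50.1, -59.7]
contact_force: [0.2, -0.2, -0.1]
gripper_width: 0.0574
gripper_force: 25.0
```

```bash
python3 - <<'E'
from chk import *
m,a=held('rel1.npz','x'); z=np.load('rel1.npz'); t,R=target(1,-60,z['mo'],z['ax'],.0); plan(t,R,n=3)
E
```

```text
tcp [0.631 0.088 0.124] [179.702 -50.094 -59.709] w 0.05735609788183245 mouth [0.63  0.093 0.068] axis [-0.001 -0.001 -1.   ]
n 3 t 43.77 dist [ 0.002 -0.001 -0.021] rot [-0.   0.   0.1]
[np.float64(-0.033), np.float64(-0.004), np.float64(0.033), np.float64(-0.0), np.float64(0.0), np.float64(0.007)]
[np.float64(-0.033), np.float64(-0.003), np.float64(0.033), np.float64(-0.0), np.float64(0.0), np.float64(0.007)]
[np.float64(-0.033), np.float64(-0.003), np.float64(0.033), np.float64(-0.0), np.float64(0.0), np.float64(0.007)]
```

Emit:
play_rows([
  {"slide":[-0.033,-0.004,0.033],"delta_rot":[0,0,0],"fingers":0},
  {"slide":[-0.033,-0.003,0.033],"delta_rot":[0,0,0],"fingers":0},
  {"slide":[-0.03,-0.003,0.03],"delta_rot":[0,0,0],"fingers":0},
  {"slide":[0,0,0],"delta_rot":[0,0,0],"fingers":0},
])

```text
time_s: 44.28
tcp_pos: [0.6347, 0.0872, 0.1042]
eef_rot: [179.9, -50.1, -59.9]
contact_force: [0.3, -0.3, -0.8]
gripper_width: 0.0571
gripper_force: 25.0
```

Emit:
play_rows([
  {"slide":[-0.01,0,0.009],"delta_rot":[0,0,0],"fingers":0},
  {"slide":[-0.01,0,0.009],"delta_rot":[0,0,0],"fingers":0},
  {"slide":[0,0,0],"delta_rot":[0,0,0],"fingers":0},
])

```text
time_s: 44.65
tcp_pos: [0.6363, 0.088, 0.1033]
eef_rot: [-179.7, -50.3, -60.1]
contact_force: [-1.4, 2.8, 14.0]
gripper_width: 0.0566
gripper_force: 25.1
```

Rim on the seat at 14 N. Release and back off.

Emit:
play_rows([
  {"slide":[0.005,0,-0.005],"delta_rot":[0,0,0],"fingers":0.3},
  {"slide":[0,0,0],"delta_rot":[0,0,0],"fingers":0.5},
  {"slide":[0,0,0],"delta_rot":[0,0,0],"fingers":0.65},
  {"slide":[0,0,0],"delta_rot":[0,0,0],"fingers":0.65},
  {"slide":[0,0,-0.1],"delta_rot":[0,0,0],"fingers":0.65},
  {"slide":[0,0,-0.2],"delta_rot":[0,0,0],"fingers":0.65},
  {"slide":[0,0,-0.35],"delta_rot":[0,0,0],"fingers":0.65},
  {"slide":[0,0,-0.35],"delta_rot":[0,0,0],"fingers":0.65},
])

```text
time_s: 45.65
tcp_pos: [0.5761, 0.1872, 0.198]
eef_rot: [179.8, -50.1, -59.9]
contact_force: [2.6, 1.4, -0.2]
gripper_width: 0.0723
gripper_force: 0.0
```

```bash
python3 - <<'E'
from chk import *
beakers('top13'); c=save("top","pics/top13.png"); s=r.get_state()
for k in(1,2):
    b=peg(k)+[0,0,.088]; u,v=proj(c,b)
    for w in white(c,(int(u)-24,int(v)-24,int(u)+24,int(v)+24),190): print(k,w[0],w[1], atz(c,*w[2],b[2]),'peg',b)
R0=Ro.from_euler('xyz',s['eef_rot'],degrees=True).as_matrix(); p0=np.array(s['tcp_pos']); print(p0,s['eef_rot'])
c=np.array([.454,-.041]); m=np.array([-.115,-.993]); G=pickR(m,40); g=np.r_[c-.02*m,.044]; T=g+.019*G[:,2]; H=T-.12*G[:,2]
mid=np.array([.47,.13,.25]); plan(mid,R0,n=4); rv=Ro.from_matrix(R0.T@G).as_rotvec(); n=33; print(rv/n/.08)
w,j,st,mg=path(p0,R0,mid,R0,s['joints']); w2,j2,st2,mg2=path(mid,R0,mid,G,j); w3,j3,st3,mg3=path(mid,G,H,G,j2); w4,j4,st4,mg4=path(H,G,T,G,j3); print(T,H,w,w2,w3,w4,mg2,mg3,mg4,j4,scan.lamp(j2),scan.lamp(j3),scan.lamp(j4))
mo,ax=rel(c,m,T,Ro.from_matrix(G).as_euler('xyz',degrees=True)); up=T+[0,0,.2]; t,R=target(0,-60,mo,ax,.085)
for mid2 in (up,up+[0,.1,0]):
    w,ja,_,_=path(T,G,mid2,G,j4); w2,jb,_,mg=path(mid2,G,mid2,R,ja); w3,jc,_,mg3=path(mid2,R,t,R,jb); print(mid2,w,w2,w3,mg,mg3,'lamp',scan.lamp(ja),scan.lamp(jb))
E
```

```text
area 1345 size [46.6 29.4] centre [ 0.454 -0.041] m [-0.121 -0.993]
1 [284 221  48  33] 1054 [0.631 0.095 0.135] peg [0.632 0.093 0.135]
2 [335 213  36  32] 799 [0.648 0.009 0.135] peg [0.645 0.006 0.135]
[0.577 0.192 0.201] [-179.568  -49.938  -60.049]
n 4 t 45.75 dist [-0.107 -0.062  0.05 ] rot [-0.  0. -0.]
[np.float64(0.063), np.float64(0.206), np.float64(-0.055), np.float64(-0.0), np.float64(0.0), np.float64(-0.0)]
[np.float64(0.063), np.float64(0.206), np.float64(-0.055), np.float64(-0.0), np.float64(0.0), np.float64(-0.0)]
[np.float64(0.063), np.float64(0.206), np.float64(-0.055), np.float64(-0.0), np.float64(0.0), np.float64(-0.0)]
[np.float64(0.063), np.float64(0.206), np.float64(-0.055), np.float64(-0.0), np.float64(0.0), np.float64(-0.0)]
[ 0.085 -0.236 -0.989]
[ 0.455 -0.033  0.029] [0.464 0.043 0.121] 3.4444447294390557e-11 1.6331547225689746e-11 1.4251595736869405e-10 7.021412617991274e-10 [109.164  87.435  14.674  56.041  71.849  60.401] [122.291  99.971  23.208  72.127  69.151  60.401] [127.906  94.879  11.295  62.722  52.789  63.917] [ 41.178  26.851 -46.985  32.788 -52.899 103.564] 0.23706654866415372 0.14863066930226462 0.12222032462213872
[ 0.455 -0.033  0.229] 7.064904217202184e-12 0.026470865535959953 0.02647086775701324 [122.191  78.055   0.     47.757  62.398  55.592] [122.175  82.546   0.     44.452  65.021 112.749] lamp 0.07328614053162426 0.08922615095224702
[0.455 0.067 0.229] 5.680400594343382e-11 4.205491066500144e-09 2.287342537599102e-11 [111.502  83.742   6.716  53.879  67.742  59.952] [111.502  88.225   6.716  45.338  66.93  111.202] lamp 0.17022825782130438 0.17377373546510308
```

Both beakers are seen over their pegs. Now beaker 2, which is unmoved.

Emit:
play_rows([
  {"slide":[0.063,0.206,-0.055],"delta_rot":[0,0,0],"fingers":1},
  {"slide":[0.063,0.206,-0.055],"delta_rot":[0,0,0],"fingers":1},
  {"slide":[0.063,0.206,-0.055],"delta_rot":[0,0,0],"fingers":1},
  {"slide":[0.063,0.206,-0.055],"delta_rot":[0,0,0],"fingers":1},
  {"slide":[0,0,0],"delta_rot":[0.085,-0.236,-0.989],"fingers":1},
  {"slide":[0,0,0],"delta_rot":[0.085,-0.236,-0.989],"fingers":1},
  {"slide":[0,0,0],"delta_rot":[0.085,-0.236,-0.989],"fingers":1},
  {"slide":[0,0,0],"delta_rot":[0.085,-0.236,-0.989],"fingers":1},
])

```text
time_s: 46.75
tcp_pos: [0.4694, 0.1251, 0.2473]
eef_rot: [162.9, -42.9, -34.5]
contact_force: [-0.7, -0.4, 0.8]
gripper_width: 0.0876
gripper_force: 0.0
```

Emit:
play_rows([
  {"slide":[0,0,0],"delta_rot":[0.085,-0.236,-0.989],"fingers":1},
  {"slide":[0,0,0],"delta_rot":[0.085,-0.236,-0.989],"fingers":1},
  {"slide":[0,0,0],"delta_rot":[0.085,-0.236,-0.989],"fingers":1},
  {"slide":[0,0,0],"delta_rot":[0.085,-0.236,-0.989],"fingers":1},
  {"slide":[0,0,0],"delta_rot":[0.085,-0.236,-0.989],"fingers":1},
  {"slide":[0,0,0],"delta_rot":[0.085,-0.236,-0.989],"fingers":1},
  {"slide":[0,0,0],"delta_rot":[0.085,-0.236,-0.989],"fingers":1},
  {"slide":[0,0,0],"delta_rot":[0.085,-0.236,-0.989],"fingers":1},
])

```text
time_s: 47.75
tcp_pos: [0.4694, 0.125, 0.2472]
eef_rot: [147.8, -19.1, -0.4]
contact_force: [0.2, -0.1, 0.6]
gripper_width: 0.0878
gripper_force: 0.0
```

Emit:
play_rows([
  {"slide":[0,0,0],"delta_rot":[0.085,-0.236,-0.989],"fingers":1},
  {"slide":[0,0,0],"delta_rot":[0.085,-0.236,-0.989],"fingers":1},
  {"slide":[0,0,0],"delta_rot":[0.085,-0.236,-0.989],"fingers":1},
  {"slide":[0,0,0],"delta_rot":[0.085,-0.236,-0.989],"fingers":1},
  {"slide":[0,0,0],"delta_rot":[0.085,-0.236,-0.989],"fingers":1},
  {"slide":[0,0,0],"delta_rot":[0.085,-0.236,-0.989],"fingers":1},
  {"slide":[0,0,0],"delta_rot":[0.085,-0.236,-0.989],"fingers":1},
  {"slide":[0,0,0],"delta_rot":[0.085,-0.236,-0.989],"fingers":1},
])

```text
time_s: 48.75
tcp_pos: [0.4693, 0.125, 0.2472]
eef_rot: [148.3, 7.9, 25.6]
contact_force: [-0.3, 0.5, 0.5]
gripper_width: 0.0876
gripper_force: 0.0
```

Emit:
play_rows([
  {"slide":[0,0,0],"delta_rot":[0.085,-0.236,-0.989],"fingers":1},
  {"slide":[0,0,0],"delta_rot":[0.085,-0.236,-0.989],"fingers":1},
  {"slide":[0,0,0],"delta_rot":[0.085,-0.236,-0.989],"fingers":1},
  {"slide":[0,0,0],"delta_rot":[0.085,-0.236,-0.989],"fingers":1},
  {"slide":[0,0,0],"delta_rot":[0.085,-0.236,-0.989],"fingers":1},
  {"slide":[0,0,0],"delta_rot":[0.085,-0.236,-0.989],"fingers":1},
  {"slide":[0,0,0],"delta_rot":[0.085,-0.236,-0.989],"fingers":1},
  {"slide":[0,0,0],"delta_rot":[0.085,-0.236,-0.989],"fingers":1},
])

```text
time_s: 49.75
tcp_pos: [0.4694, 0.1251, 0.2472]
eef_rot: [162.5, 31.5, 56.7]
contact_force: [-0.2, -0.4, -0.4]
gripper_width: 0.0876
gripper_force: 0.0
```

Emit:
play_rows([
  {"slide":[0,0,0],"delta_rot":[0.085,-0.236,-0.989],"fingers":1},
  {"slide":[0,0,0],"delta_rot":[0.085,-0.236,-0.989],"fingers":1},
  {"slide":[0,0,0],"delta_rot":[0.085,-0.236,-0.989],"fingers":1},
  {"slide":[0,0,0],"delta_rot":[0.085,-0.236,-0.989],"fingers":1},
  {"slide":[0,0,0],"delta_rot":[0.085,-0.236,-0.989],"fingers":1},
  {"slide":[0,0,0],"delta_rot":[0,0,0],"fingers":1},
])

```text
time_s: 50.5
tcp_pos: [0.4694, 0.1253, 0.2469]
eef_rot: [-179.7, 40.4, 83.2]
contact_force: [-0.2, 0.0, -0.2]
gripper_width: 0.0873
gripper_force: 0.0
```

```bash
python3 - <<'E'
from chk import *
beakers('top14'); s=r.get_state(); print(s['tcp_pos'],s['eef_rot'])
c=np.array([.454,-.041]); m=np.array([-.11,-.993]); G=pickR(m,40); g=np.r_[c-.02*m,.044]; T=g+.019*G[:,2]
plan(T-.1*G[:,2],G,n=4)
E
```

```text
area 1345 size [46.6 29.4] centre [ 0.454 -0.041] m [-0.121 -0.993]
area 715 size [16.7 55.3] centre [0.428 0.241] m [ 0.994 -0.113]
[0.469 0.125 0.247] [-179.781   40.369   83.139]
n 4 t 50.55 dist [-0.007 -0.095 -0.141] rot [-0.6  0.4 -0.4]
[np.float64(0.032), np.float64(0.007), np.float64(0.282), np.float64(-0.031), np.float64(0.02), np.float64(-0.023)]
[np.float64(0.031), np.float64(0.007), np.float64(0.282), np.float64(-0.031), np.float64(0.02), np.float64(-0.023)]
[np.float64(0.031), np.float64(0.006), np.float64(0.282), np.float64(-0.031), np.float64(0.02), np.float64(-0.023)]
[np.float64(0.03), np.float64(0.006), np.float64(0.282), np.float64(-0.031), np.float64(0.02), np.float64(-0.023)]
```

Emit:
play_rows([
  {"slide":[0.031,0.007,0.282],"delta_rot":[-0.03,0.02,-0.02],"fingers":1},
  {"slide":[0.031,0.007,0.282],"delta_rot":[-0.03,0.02,-0.02],"fingers":1},
  {"slide":[0.031,0.007,0.282],"delta_rot":[-0.03,0.02,-0.02],"fingers":1},
  {"slide":[0.031,0.007,0.282],"delta_rot":[-0.03,0.02,-0.02],"fingers":1},
  {"slide":[0,0,0.24],"delta_rot":[0,0,0],"fingers":1},
  {"slide":[0,0,0.24],"delta_rot":[0,0,0],"fingers":1},
  {"slide":[0,0,0],"delta_rot":[0,0,0],"fingers":1},
])

```text
time_s: 51.42
tcp_pos: [0.4555, -0.0174, 0.0504]
eef_rot: [-179.8, 40.1, 83.6]
contact_force: [0.4, -0.7, -0.0]
gripper_width: 0.088
gripper_force: 0.0
```

```bash
python3 - <<'E'
from chk import *
c=np.array([.454,-.041]); m=np.array([-.11,-.993]); G=pickR(m,40); g=np.r_[c-.02*m,.044]; T=g+.019*G[:,2]
plan(T,G,n=2)
E
```

```text
n 2 t 51.42 dist [-0.001 -0.016 -0.021] rot [-0.2  0.1 -0. ]
[np.float64(0.005), np.float64(0.004), np.float64(0.088), np.float64(-0.019), np.float64(0.013), np.float64(-0.003)]
[np.float64(0.004), np.float64(0.004), np.float64(0.088), np.float64(-0.019), np.float64(0.013), np.float64(-0.003)]
```

Emit:
play_rows([
  {"slide":[0.005,0.004,0.088],"delta_rot":[0,0,0],"fingers":1},
  {"slide":[0.005,0.004,0.085],"delta_rot":[0,0,0],"fingers":1},
  {"slide":[0,0,0],"delta_rot":[0,0,0],"fingers":0.3},
  {"slide":[0,0,0],"delta_rot":[0,0,0],"fingers":0.2},
  {"slide":[0,0,0],"delta_rot":[0,0,0],"fingers":0},
  {"slide":[0,0,0],"delta_rot":[0,0,0],"fingers":0},
  {"slide":[0,0,0],"delta_rot":[0,0,0],"fingers":0},
], squeeze=25)

```text
time_s: 52.3
tcp_pos: [0.4571, -0.0301, 0.0306]
eef_rot: [180.0, 39.9, 83.7]
contact_force: [-0.4, 1.9, 0.8]
gripper_width: 0.0574
gripper_force: 25.0
```

Emit:
play_rows([
  {"slide":[-0.06,0,-0.08],"delta_rot":[0,0,0],"fingers":0},
  {"slide":[-0.18,0,-0.22],"delta_rot":[0,0,0],"fingers":0},
  {"slide":[-0.24,0,-0.29],"delta_rot":[0,0,0],"fingers":0},
  {"slide":[-0.24,0,-0.29],"delta_rot":[0,0,0],"fingers":0},
  {"slide":[0.04,0,-0.36],"delta_rot":[0,0,0],"fingers":0},
  {"slide":[0.2,0,-0.17],"delta_rot":[0,0,0],"fingers":0},
  {"slide":[0.2,0,-0.17],"delta_rot":[0,0,0],"fingers":0},
  {"slide":[0,0,0],"delta_rot":[0,0,0],"fingers":0},
])

```text
time_s: 53.3
tcp_pos: [0.4703, 0.0912, 0.2396]
eef_rot: [-180.0, 39.9, 83.9]
contact_force: [-0.3, -0.5, -0.8]
gripper_width: 0.0574
gripper_force: 25.0
```

```bash
python3 - <<'E'
from hang import *
s=r.get_state(); R0=Ro.from_euler('xyz',s['eef_rot'],degrees=True).as_matrix(); p0=np.array(s['tcp_pos'])
mo,ax=rel([.454,-.041],[-.11,-.993],[.4571,-.0301,.0306],[180,39.9,83.7]); print('mouth',mo,'axis',ax); np.savez('rel2.npz',mo=mo,ax=ax)
t,R=target(0,-60,mo,ax,.085); rv=Ro.from_matrix(R0.T@R).as_rotvec(); n=int(np.ceil(abs(rv).max()/.08)); print(n,rv/n/.08)
w,j,st,mg=path(p0,R0,p0,R,s['joints']); w2,j2,st2,mg2=path(p0,R,t,R,j); td,_=target(0,-60,mo,ax,0); j3,e=ik(td,R,j2)
print(w,w2,e,mg,mg2,j3,'t',t)
E
```

```text
mouth [-0.047 -0.002  0.03 ] axis [-0.767 -0.     0.641]
33 [-0.089  0.23   0.992]
3.6633022171272955e-09 4.098943406916078e-12 1.3877787807814457e-15 [111.86   85.777  10.525  53.996  69.117  59.166] [111.86   90.081  10.525  45.561  67.307 112.719] [ 51.717  30.83  -37.06   54.696 -60.834 -66.369] t [0.621 0.173 0.187]
```

Emit:
play_rows([
  {"slide":[0,0,0],"delta_rot":[-0.089,0.23,0.992],"fingers":0},
  {"slide":[0,0,0],"delta_rot":[-0.089,0.23,0.992],"fingers":0},
  {"slide":[0,0,0],"delta_rot":[-0.089,0.23,0.992],"fingers":0},
  {"slide":[0,0,0],"delta_rot":[-0.089,0.23,0.992],"fingers":0},
  {"slide":[0,0,0],"delta_rot":[-0.089,0.23,0.992],"fingers":0},
  {"slide":[0,0,0],"delta_rot":[-0.089,0.23,0.992],"fingers":0},
  {"slide":[0,0,0],"delta_rot":[-0.089,0.23,0.992],"fingers":0},
  {"slide":[0,0,0],"delta_rot":[-0.089,0.23,0.992],"fingers":0},
])

```text
time_s: 54.3
tcp_pos: [0.4693, 0.0879, 0.2396]
eef_rot: [155.1, 23.0, 44.0]
contact_force: [0.2, -0.0, -0.2]
gripper_width: 0.057
gripper_force: 25.0
```

Emit:
play_rows([
  {"slide":[0,0,0],"delta_rot":[-0.089,0.23,0.992],"fingers":0},
  {"slide":[0,0,0],"delta_rot":[-0.089,0.23,0.992],"fingers":0},
  {"slide":[0,0,0],"delta_rot":[-0.089,0.23,0.992],"fingers":0},
  {"slide":[0,0,0],"delta_rot":[-0.089,0.23,0.992],"fingers":0},
  {"slide":[0,0,0],"delta_rot":[-0.089,0.23,0.992],"fingers":0},
  {"slide":[0,0,0],"delta_rot":[-0.089,0.23,0.992],"fingers":0},
  {"slide":[0,0,0],"delta_rot":[-0.089,0.23,0.992],"fingers":0},
  {"slide":[0,0,0],"delta_rot":[-0.089,0.23,0.992],"fingers":0},
])

```text
time_s: 55.3
tcp_pos: [0.4694, 0.0878, 0.2396]
eef_rot: [146.5, -2.6, 16.1]
contact_force: [-0.2, -0.3, -0.7]
gripper_width: 0.057
gripper_force: 25.0
```

Emit:
play_rows([
  {"slide":[0,0,0],"delta_rot":[-0.089,0.23,0.992],"fingers":0},
  {"slide":[0,0,0],"delta_rot":[-0.089,0.23,0.992],"fingers":0},
  {"slide":[0,0,0],"delta_rot":[-0.089,0.23,0.992],"fingers":0},
  {"slide":[0,0,0],"delta_rot":[-0.089,0.23,0.992],"fingers":0},
  {"slide":[0,0,0],"delta_rot":[-0.089,0.23,0.992],"fingers":0},
  {"slide":[0,0,0],"delta_rot":[-0.089,0.23,0.992],"fingers":0},
  {"slide":[0,0,0],"delta_rot":[-0.089,0.23,0.992],"fingers":0},
  {"slide":[0,0,0],"delta_rot":[-0.089,0.23,0.992],"fingers":0},
])

```text
time_s: 56.3
tcp_pos: [0.4695, 0.0877, 0.2396]
eef_rot: [151.0, -29.2, -11.4]
contact_force: [-0.1, 0.0, -0.3]
gripper_width: 0.0571
gripper_force: 25.0
```

Emit:
play_rows([
  {"slide":[0,0,0],"delta_rot":[-0.089,0.23,0.992],"fingers":0},
  {"slide":[0,0,0],"delta_rot":[-0.089,0.23,0.992],"fingers":0},
  {"slide":[0,0,0],"delta_rot":[-0.089,0.23,0.992],"fingers":0},
  {"slide":[0,0,0],"delta_rot":[-0.089,0.23,0.992],"fingers":0},
  {"slide":[0,0,0],"delta_rot":[-0.089,0.23,0.992],"fingers":0},
  {"slide":[0,0,0],"delta_rot":[-0.089,0.23,0.992],"fingers":0},
  {"slide":[0,0,0],"delta_rot":[-0.089,0.23,0.992],"fingers":0},
  {"slide":[0,0,0],"delta_rot":[-0.089,0.23,0.992],"fingers":0},
])

```text
time_s: 57.3
tcp_pos: [0.4696, 0.0877, 0.2397]
eef_rot: [175.2, -49.0, -53.3]
contact_force: [1.1, -0.1, -1.6]
gripper_width: 0.0572
gripper_force: 25.0
```

Emit:
play_rows([
  {"slide":[0,0,0],"delta_rot":[-0.089,0.23,0.992],"fingers":0},
  {"slide":[0,0,0],"delta_rot":[0,0,0],"fingers":0},
])

```text
time_s: 57.55
tcp_pos: [0.4697, 0.0881, 0.2394]
eef_rot: [179.8, -50.2, -59.9]
contact_force: [0.7, 0.7, -0.5]
gripper_width: 0.0573
gripper_force: 25.0
```

```bash
python3 - <<'E'
from chk import *
m,a=held('rel2.npz','x'); z=np.load('rel2.npz'); t,R=target(0,-60,z['mo'],z['ax'],.085); plan(t,R,n=4)
c=save("top","pics/top15.png"); b=m-.088*a; u,v=proj(c,b)
for w in white(c,(int(u)-30,int(v)-30,int(u)+30,int(v)+30),200): print(w, atz(c,*w[2],b[2]),'pred',b)
E
```

```text
tcp [0.47  0.088 0.239] [179.808 -50.184 -59.932] w 0.05725875439597009 mouth [0.468 0.095 0.184] axis [-0.001 -0.002 -1.   ]
n 4 t 57.55 dist [ 0.151  0.085 -0.052] rot [ 0.1 -0.1  0. ]
[np.float64(-0.064), np.float64(-0.289), np.float64(0.058), np.float64(0.007), np.float64(-0.005), np.float64(0.001)]
[np.float64(-0.064), np.float64(-0.289), np.float64(0.058), np.float64(0.007), np.float64(-0.005), np.float64(0.001)]
[np.float64(-0.064), np.float64(-0.289), np.float64(0.058), np.float64(0.007), np.float64(-0.005), np.float64(0.001)]
[np.float64(-0.064), np.float64(-0.289), np.float64(0.058), np.float64(0.007), np.float64(-0.005), np.float64(0.001)]
(array([289, 318,  39,  40]), np.int32(1227), array([308.301, 337.482])) [0.466 0.094 0.272] pred [0.468 0.095 0.272]
```

Emit:
play_rows([
  {"slide":[-0.064,-0.289,0.058],"delta_rot":[0,0,0],"fingers":0},
  {"slide":[-0.064,-0.289,0.058],"delta_rot":[0,0,0],"fingers":0},
  {"slide":[-0.064,-0.289,0.058],"delta_rot":[0,0,0],"fingers":0},
  {"slide":[-0.064,-0.285,0.058],"delta_rot":[0,0,0],"fingers":0},
  {"slide":[0,0,0],"delta_rot":[0,0,0],"fingers":0},
])

```text
time_s: 58.22
tcp_pos: [0.6223, 0.1734, 0.1858]
eef_rot: [179.6, -50.2, -59.8]
contact_force: [-1.2, -0.6, -0.5]
gripper_width: 0.0575
gripper_force: 25.0
```

```bash
python3 - <<'E'
from chk import *
m,a=held('rel2.npz','x'); z=np.load('rel2.npz'); t,R=target(0,-60,z['mo'],z['ax'],.02); plan(t,R,n=3)
c=save("top","pics/top16.png"); b=m-.088*a; u,v=proj(c,b)
for w in white(c,(int(u)-26,int(v)-26,int(u)+22,int(v)+26),200): print(w, atz(c,*w[2],b[2]),'pred',b)
E
```

```text
tcp [0.622 0.173 0.186] [179.635 -50.195 -59.792] w 0.057463486544018 mouth [0.62  0.18  0.131] axis [-0.002 -0.003 -1.   ]
n 3 t 58.23 dist [-0.001 -0.001 -0.064] rot [ 0.2 -0.1  0.1]
[np.float64(-0.109), np.float64(0.003), np.float64(0.09), np.float64(0.014), np.float64(-0.007), np.float64(0.009)]
[np.float64(-0.109), np.float64(0.003), np.float64(0.09), np.float64(0.014), np.float64(-0.007), np.float64(0.009)]
[np.float64(-0.109), np.float64(0.003), np.float64(0.09), np.float64(0.014), np.float64(-0.007), np.float64(0.009)]
(array([227, 211,  48,  46]), np.int32(1246), array([252.26 , 235.067])) [0.625 0.182 0.219] pred [0.621 0.18  0.219]
```

Emit:
play_rows([
  {"slide":[-0.109,0.003,0.09],"delta_rot":[0.01,0,0],"fingers":0},
  {"slide":[-0.109,0.003,0.09],"delta_rot":[0.01,0,0],"fingers":0},
  {"slide":[-0.109,0.003,0.09],"delta_rot":[0.01,0,0],"fingers":0},
  {"slide":[0,0,0],"delta_rot":[0,0,0],"fingers":0},
])

```text
time_s: 58.78
tcp_pos: [0.6182, 0.1715, 0.1223]
eef_rot: [179.7, -50.2, -59.7]
contact_force: [-0.1, -0.2, -0.5]
gripper_width: 0.0574
gripper_force: 25.0
```

```bash
python3 - <<'E'
from chk import *
m,a=held('rel2.npz','x'); z=np.load('rel2.npz'); t,R=target(0,-60,z['mo'],z['ax'],.0); plan(t,R,n=3)
E
```

```text
tcp [0.618 0.172 0.122] [179.724 -50.226 -59.733] w 0.0573867844132235 mouth [0.616 0.178 0.067] axis [-0.001 -0.003 -1.   ]
n 3 t 58.77 dist [ 0.003  0.001 -0.02 ] rot [ 0.1 -0.1  0.2]
[np.float64(-0.034), np.float64(-0.007), np.float64(0.029), np.float64(0.004), np.float64(-0.009), np.float64(0.011)]
[np.float64(-0.034), np.float64(-0.007), np.float64(0.029), np.float64(0.004), np.float64(-0.009), np.float64(0.011)]
[np.float64(-0.034), np.float64(-0.007), np.float64(0.029), np.float64(0.004), np.float64(-0.009), np.float64(0.011)]
```

Emit:
play_rows([
  {"slide":[-0.034,-0.007,0.029],"delta_rot":[0,0,0],"fingers":0},
  {"slide":[-0.034,-0.007,0.029],"delta_rot":[0,0,0],"fingers":0},
  {"slide":[-0.03,-0.006,0.026],"delta_rot":[0,0,0],"fingers":0},
  {"slide":[-0.006,0,0.006],"delta_rot":[0,0,0],"fingers":0},
  {"slide":[0,0,0],"delta_rot":[0,0,0],"fingers":0},
])

```text
time_s: 59.4
tcp_pos: [0.6222, 0.1739, 0.1029]
eef_rot: [-180.0, -50.2, -60.0]
contact_force: [0.3, -0.0, -1.1]
gripper_width: 0.0572
gripper_force: 25.0
```

Emit:
play_rows([
  {"slide":[-0.009,0,0.008],"delta_rot":[0,0,0],"fingers":0},
  {"slide":[-0.009,0,0.008],"delta_rot":[0,0,0],"fingers":0},
  {"slide":[0,0,0],"delta_rot":[0,0,0],"fingers":0},
])

```text
time_s: 59.78
tcp_pos: [0.6225, 0.174, 0.0999]
eef_rot: [-179.9, -50.2, -60.0]
contact_force: [-2.2, 0.8, 4.0]
gripper_width: 0.057
gripper_force: 25.0
```

Emit:
play_rows([
  {"slide":[-0.007,0,0.006],"delta_rot":[0,0,0],"fingers":0},
  {"slide":[0,0,0],"delta_rot":[0,0,0],"fingers":0},
  {"slide":[0,0,0],"delta_rot":[0,0,0],"fingers":0},
])

```text
time_s: 60.15
tcp_pos: [0.6228, 0.1743, 0.0996]
eef_rot: [-179.8, -50.3, -60.1]
contact_force: [-3.6, 2.6, 9.3]
gripper_width: 0.0571
gripper_force: 25.0
```

Seated. Release and withdraw well clear.

Emit:
play_rows([
  {"slide":[0.004,0,-0.003],"delta_rot":[0,0,0],"fingers":0.3},
  {"slide":[0,0,0],"delta_rot":[0,0,0],"fingers":0.5},
  {"slide":[0,0,0],"delta_rot":[0,0,0],"fingers":0.65},
  {"slide":[0,0,0],"delta_rot":[0,0,0],"fingers":0.65},
  {"slide":[0,0,-0.1],"delta_rot":[0,0,0],"fingers":0.65},
  {"slide":[0,0,-0.2],"delta_rot":[0,0,0],"fingers":0.65},
  {"slide":[0,0,-0.35],"delta_rot":[0,0,0],"fingers":0.65},
  {"slide":[0,0,-0.35],"delta_rot":[0,0,0],"fingers":0.65},
])

```text
time_s: 61.15
tcp_pos: [0.5633, 0.2749, 0.196]
eef_rot: [180.0, -50.1, -59.9]
contact_force: [0.5, 0.9, -0.1]
gripper_width: 0.0722
gripper_force: 0.0
```

Emit:
play_rows([
  {"slide":[0.12,0.33,-0.1],"delta_rot":[0,0,0],"fingers":0.65},
  {"slide":[0.12,0.33,-0.1],"delta_rot":[0,0,0],"fingers":0.65},
  {"slide":[0.12,0.33,-0.1],"delta_rot":[0,0,0],"fingers":0.65},
  {"slide":[0,0,0],"delta_rot":[0,0,0],"fingers":0.65},
  {"slide":[0,0,0],"delta_rot":[0,0,0],"fingers":0.65},
])

```text
time_s: 61.78
tcp_pos: [0.4358, 0.2001, 0.2654]
eef_rot: [-179.9, -50.1, -60.0]
contact_force: [0.7, -0.1, -0.2]
gripper_width: 0.0727
gripper_force: 0.0
```

```bash
python3 - <<'E'
from chk import *
c=save("top","pics/top17.png"); s=save("scene","pics/s17.png"); print(r.get_state()['tcp_pos'],r.get_state()['contact_force'])
for k in(0,1,2):
    b=peg(k)+[0,0,.088]; u,v=proj(c,b)
    for w in white(c,(int(u)-22,int(v)-26,int(u)+22,int(v)+26),215): print(k,w[0],w[1], atz(c,*w[2],b[2]),'peg',b)
a=s['image'][130:290,180:420]; b=c['image'][190:290,180:400]
cv2.imwrite('pics/m17.png',np.vstack([cv2.resize(a,(500,333),interpolation=cv2.INTER_CUBIC),cv2.resize(b,(500,227),interpolation=cv2.INTER_CUBIC)]))
E
```

```text
[0.436 0.2   0.265] [-0.597 -0.281 -0.166]
0 [237 221  39  50] 1158 [0.616 0.191 0.135] peg [0.619 0.18  0.135]
1 [286 222  44  31] 943 [0.632 0.095 0.135] peg [0.632 0.093 0.135]
2 [340 213  31  31] 755 [0.649 0.009 0.135] peg [0.645 0.006 0.135]
```

View pics/m17.png

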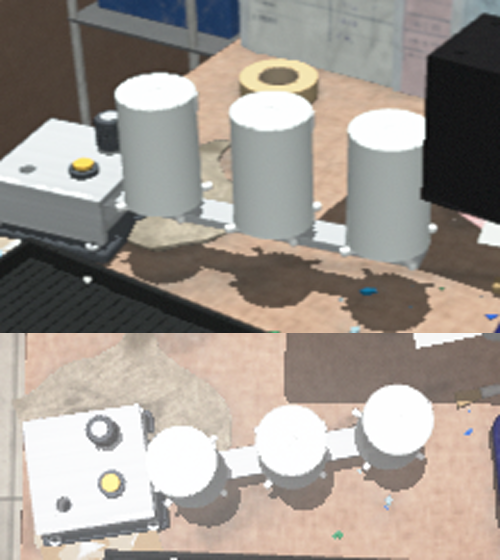

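The final picture shows all three beakers upright, rims on the seats. The pin is home and the robot is clear.

```bash
python3 -c "
from plant import r
print(r.close_job())"
```

```text
the job is handed in; nothing more can be done
None
```

I swung the arm out to its stop and pinned it, hung all three beakers mouth down on their own pegs, and handed the job in at about 62 s; it returned no verdict.

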